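# Change over the air taps at the optician's bench

## Robot

A 7-joint arm with a two-finger parallel gripper is mounted at the origin on the work surface. World frame = base frame: x ahead of the robot, y to its left, z up, the work surface at z = 0. Lengths are in m, angles in rad, forces in N, time in s.
With the tool pointing down it reaches from about 0.4 to 0.85 m from the base axis. Payload 4.5 kg.
Tool frame: the origin (TCP) lies at the very end of the fingers, on their centre line; the grasp point (between the pads) lies arm.grip_depth behind it (arm.grip_depth is the distance from the TCP to the grasp point, in m); z points along the fingers, y is the line along which they close (so a half turn about z gives the same grasp; the last joint's range is limited). The gripper opens to 85 mm and grips with 20 to 120 N. Pads are 22 mm wide; open, the fingers measure 114 mm over their backs; the gripper's body (76 mm by 85 mm) begins 54 mm behind the grasp point. The pads swing forward as they close: fully open they stand 13 mm farther back than shut.
Start: joints at [-1.247, 0.689, -0.195, 1.565, 0.157, 0.902, -0.215], TCP at [0.179, 0.599, 0.231] pointing down, gripper open.
Joint ranges: [-3.01, 3.01], [-0.46, 2.08], [-1.47, 1.51], [0.13, 2.56], [-1, 4.14], [0.04, 2.09], [-2.66, 2.66]. Speed limits (rad/s): [2.57, 2.57, 3.14, 3.14, 3.14, 3.14, 3.14].

## Interface

Orientations are given as a 3x3 rotation matrix whose columns are the frame's x, y, z axes.
In Python, from station import arm gives the robot as it stands. The module is installed in compiled form; this text tells all that it offers.
- The arm moves only by the tool step_arm, never from a script. Its argument "moves" is a list of rows, each an object with "slide": the shift along the tool's x, y, z each as a share of 25 cm, from -1 to 1, a list of three; "delta_rot": the turn, a rotation vector about the tool's x, y, z each as a share of pi rad, from -1 to 1, a list of three. In form: [{"slide": [tx, ty, tz], "delta_rot": [wx, wy, wz]}, ...]. A call has exactly 10 rows; each row shifts and turns the commanded pose from where the row before left it, along the tool's axes as they then stand; what a row does not reach is not made up. A row lasts 1/8 s, in which the tool goes at most 62.5 mm and 10.7 degrees, less where a joint would pass 70% of its speed; a pose out of reach is approached as far as the arm can. A call with a number of a shift or a turn outside -1 to 1 is refused whole. A call with a gripper value outside its range is refused whole. "grip" is the gripper's target within -1 to 1 (fully open at 1, half-way at 0, shut at -1), set as the call begins (left out, the last holds). The fingers move at their own pace and stop on an object; "squeeze" is the grip in N (left out, the last holds). Time passes only in rows, so rows that do not move let the fingers close, or fill a call up. It gives the time, the measured TCP pose, the force, the opening and the grip force at its end, in the units of the state.
- arm.get_state(): the state, without advancing time (a new reading comes with each control period).
- arm.capture(name): name is "scene" or "top" or "wrist"; returns (picture, depth): 400x640x3 uint8, red, green, blue; 400x640 float32, m along the optical axis (not along the pixel's ray), 0 where there is no reading.
- arm.camera_params(name): a dict with "fovy" (degrees; the focal length in pixels is half the picture's height over the tangent of half this angle, whatever the lens; pixels are square), "cx", "cy" (the principal point, pixels), "eye" and "rotation" of the camera in the world. Camera axes: x right, y down, z forward; pixel columns grow to the right and rows downward; lengths in m; the calibration is good to about 2 mm. A picture is of the moment at which its call begins: read the wrist's pose just before it. camera_params takes no time and is no camera call; for the wrist camera it gives the pose at the moment of the call.
- arm.hand_in(): hands the job in; it is judged then, once.
The state is a dict: "t": time; "joints": joint angles; "qd": joint speeds; "tau": joint torques, N m; "eef_pos": TCP position; "orientation": TCP orientation; "ft_force": force on the tool from outside, world axes, zero at the start; "moment": the same for the moment, N m; "grip_width": finger opening in m; "grasp_force": force on a finger pad.
Only numpy, scipy, OpenCV 4.12 (cv2) and the standard library are available. Lean on these libraries where they do the work, as an engineer would, in place of code of your own. Each camera call takes 0.05 s, during which the arm holds its last target. There are 200 camera calls.

## Task

Of the two air canisters under the clear shelf one tap is open (lever in line with its nozzle) and the other is shut (lever crosswise). Change over: first turn the open tap shut until its lever rests against its stop, and only then open the other one, also right up against its stop. The stops have to be felt, and the canisters only stand loose on the bench, so do not force the levers on and shove a canister out of place; leave the mug, jar and spectacle case where they are.

Things in the scene. Friction and masses are not known exactly. Their poses are not given: they have to be found in the camera images.
- tap_a_lever (a joint): Lever angle of the tap that is OPEN at the start. 0 = square to the nozzle, pointing to the canister's +y (shut); about 1.57 = in line with the nozzle, pointing to its -x (open); grows counter-clockwise from above. Each hard stop lies up to 0.15 rad short of or beyond these and must be felt. Dry friction 0.35 N m (4 N at the lever's end) all the way; stays where it is left.
- tap_b_lever (a joint): Lever angle of the other tap, SHUT at the start: an identical tap (same meaning of the angle, same friction), but its stops lie at other angles, again up to 0.15 rad from 0 and 1.57. Which of the two taps stands on the left changes.
- tap_a_stem (a point): Tap a: on the lever's upright turning axis at lever mid-height, 112 mm above the bench; axes of the canister: x away from the nozzle, y where the lever points when shut. Under it a squat grey canister (136 mm diameter, 56 mm high), and a brass valve (33 mm diameter, axis 80 mm up, 50 mm to either side along x) with a steel nozzle of 14 mm diameter reaching 70 mm to -x.
- tap_b_stem (a point): Tap b: the same point and axes on the other, identical canister.
- tap_a_lever_grip (a point): Tap a's lever: point on its centre line 85 mm from the turning axis. The lever is a level black plastic-sleeved bar, 16 mm wide and 12 mm high (106 to 118 mm above the bench), sleeve from 20 to 105 mm from the axis. This frame turns with the lever; its y points outward along the lever.
- tap_b_lever_grip (a point): Tap b's lever: the same point on the other lever.
- tap_a_foot (a point): Tap a's foot, a black rubber plate 150 x 150 x 12 mm centred under the turning axis; point on its top, 65 mm to x and 65 mm to y of the axis. The canister, about 5 kg, stands loose on it: it stays put under a side push of 12 N at the lever's end and slides, turns or rocks when pushed much harder, as when a lever is driven on past its stop.
- tap_b_foot (a point): Tap b: the same point on the other foot (also loose, about 5 kg).
- riser: Fixed clear shelf over the taps. Origin on the bench, y along it. Board 8 mm thick, underside 270 mm up, front edge right above the origin, back edge at x = 190 mm, 350 mm to each side; 8 mm end panels; open front and back. Tap axes stand within 15 mm of the origin in x and 130 to 150 mm to each side: a shut lever is overhung; reach it from the front, tool leaning about 40 degrees.
- mug_mid (a point): White mug, 76 mm diameter, 90 mm high, bystander; point at its centre half-way up.
- jar_mid (a point): Small closed clear jar, 56 mm diameter, 75 mm high, bystander; point at its centre half-way up.
- case_mid (a point): Blue hard spectacle case with a steel rim, 160 x 65 x 34 mm, lying between the taps, bystander; point at its centre half-way up.
There are look-alikes about, which are no part of the job. Leave any red look-alike of the part that bears tap_b_lever alone.

How it is judged:
On the way, in this order (a step that is already met when the one before it is completed fails the run):
1. the open tap is turned shut to its stop while the other is still shut (value of joint tap_a_lever below -0.08 rad and value of joint tap_b_lever below 0.4 rad), for 0.2 s.
2. the other tap is opened to its stop, the first staying shut (value of joint tap_a_lever below -0.08 rad and value of joint tap_b_lever above 1.39 rad), for 0.2 s.
At the end, for the whole second after the job is handed in: The first tap's lever is within 0.05 rad of its shut stop, the other's within 0.05 rad of its open stop, both canisters at rest and not shifted by more than 12 mm at axis or foot, bystanders within 30 mm of their starts (all of step 2 and distance of each of tap_a_foot, tap_a_stem, tap_b_foot, tap_b_stem from where it was at the start of the episode below 0.012 m and linear speed of each of tap_a, tap_b below 0.02 m/s); the robot touches nothing.
It fails at once if a canister is shoved more than 20 mm out of place (distance of any of tap_a_foot, tap_a_stem, tap_b_foot, tap_b_stem from where it was at the start of the episode above 0.02 m).
It fails at once if the second tap is opened while the first is not shut (value of joint tap_b_lever above 0.5 rad and value of joint tap_a_lever above 0.25 rad).
It fails at once if the mug, jar or spectacle case is displaced by more than 30 mm (distance of any of mug_mid, jar_mid, case_mid from where it was at the start of the episode above 0.03 m).
It also fails if it takes over 51 s, if anything falls off the work surface, if the arm or the gripper's body presses on something with over 40 N, if the wrist force passes 120 N, or if a joint passes its speed limit or range.

## Working session

There is one attempt and no reset: what is moved stays moved. The work goes in short steps, Python scripts to look and compute and a tool call to move; the robot and the scene stay as the last step left them, time stands still between calls to the robot, and variables do not carry over. Pictures are saved under pics/ and viewed, at most 10 in all, crops included, and the job is handed in when it is done.

Besides the shell and the picture viewer there is one more tool, called after "Call:" as name(argument=value, ...) on one line, values as JSON. step_arm: Moves the arm, as the interface text tells. Shift numbers are shares of 25 cm and turn numbers shares of pi rad, none past 1 either way. Its arguments: {"type":"object","properties":{"moves":{"type":"array"},"grip":{"type":"number"},"squeeze":{"type":"number"}},"required":["moves"]}

```bash
mkdir -p pics; cat > h.py <<'E'
import numpy as np,cv2
from station import arm
def cap(n,f):
    p=arm.camera_params(n); im,d=arm.capture(n); cv2.imwrite(f'pics/{f}.png',im[:,:,::-1]); np.savez(f'pics/{f}.npz',im=im,d=d,**{k:np.array(v) for k,v in p.items()})
def world(f,u,v,z=None):
    D=np.load(f'pics/{f}.npz'); fl=200/np.tan(np.radians(D['fovy'])/2)
    r=np.array([(u-D['cx'])/fl,(v-D['cy'])/fl,1.]); R=D['rotation']
    if z is None: return D['eye']+R@(r*D['d'][int(v),int(u)])
    w=R@r; return D['eye']+w*(z-D['eye'][2])/w[2]
E
python3 - <<'E'
from h import *
s=arm.get_state()
print(s['t'],s['eef_pos'],np.round(s['orientation'],3),arm.grip_depth,s['ft_force'])
cap('scene','s0');cap('top','t0')
for n in('scene','top'):print(arm.camera_params(n))
E
```

```text
0.0 [0.17847434 0.59828897 0.23047302] [[-0.958  0.286 -0.   ]
 [ 0.286  0.958 -0.002]
 [-0.    -0.002 -1.   ]] 0.0187 [ 0.07073854 -0.0473529   0.06562925]
{'fovy': 46.82824359778036, 'cx': 316.5009596753075, 'cy': 203.90749853215618, 'eye': array([ 0.9787098 , -0.05922354,  1.55877404]), 'rotation': array([[ 0.01472677,  0.95013615, -0.31148744],
       [ 0.99988446, -0.01516708,  0.00100895],
       [-0.00376571, -0.31146631, -0.95024973]])}
{'fovy': 54.284625105948, 'cx': 318.22762294605786, 'cy': 195.96205110529004, 'eye': array([ 0.43391127, -0.05058373,  1.28315243]), 'rotation': array([[ 0.00174193, -0.9977547 ,  0.06695162],
       [-0.99991901, -0.00258196, -0.01246239],
       [ 0.01260727, -0.06692449, -0.99767839]])}
```

View pics/s0.png

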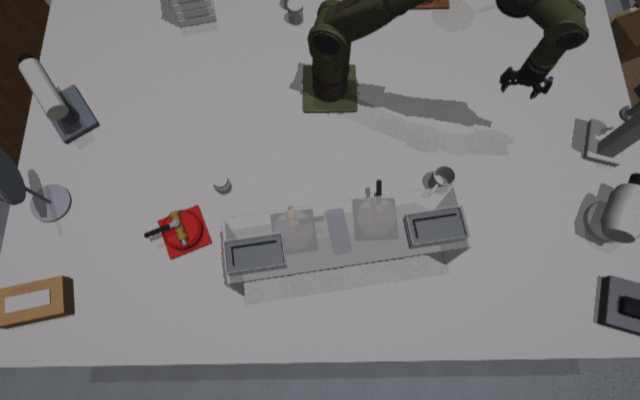

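View pics/t0.png

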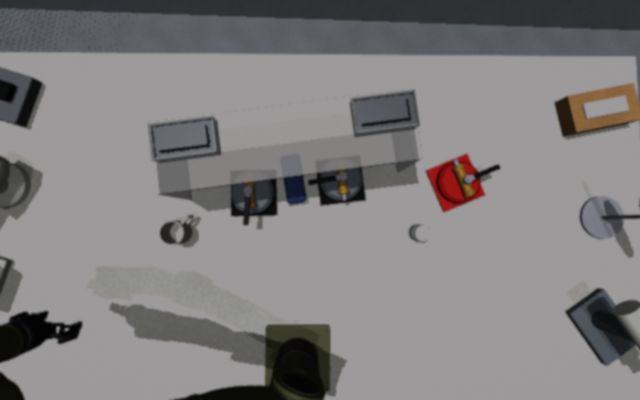

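```bash
python3 - <<'E'
import cv2
im=cv2.imread('pics/t0.png')[80:260,140:430]
im=cv2.convertScaleAbs(im,alpha=1.6,beta=25)
cv2.imwrite('pics/t0c.png',cv2.resize(im[50:150,65:255],None,fx=4.2,fy=4.2,interpolation=cv2.INTER_CUBIC))
im=cv2.imread('pics/s0.png')[165:285,210:475]
cv2.imwrite('pics/s0c.png',cv2.resize(im,None,fx=3,fy=3,interpolation=cv2.INTER_CUBIC))
E
```

```text
(no output)
```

View pics/t0c.png

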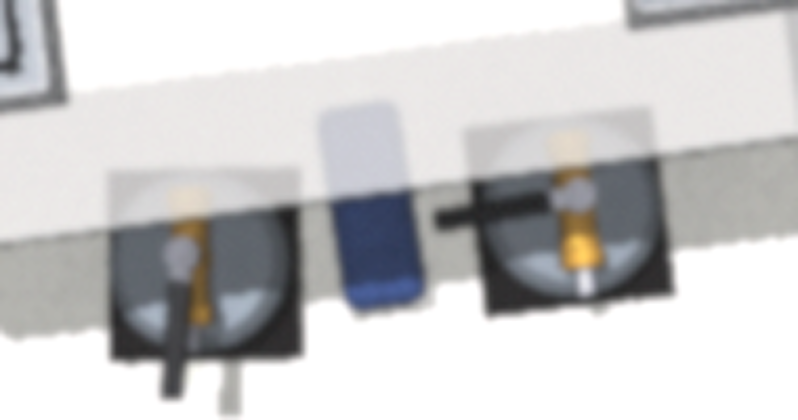

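View pics/s0c.png

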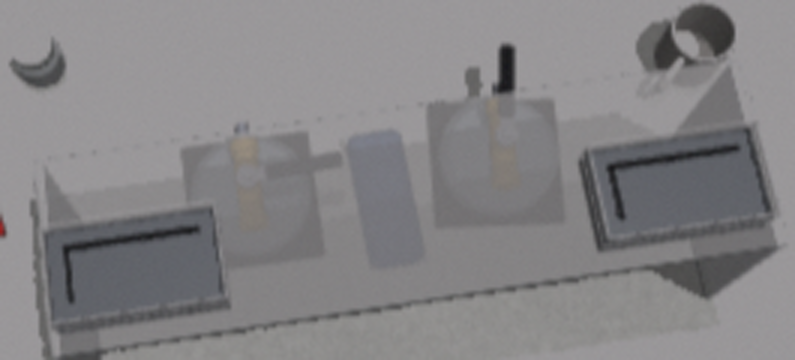

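```bash
python3 - <<'E'
from h import *
def P(X,Y,z): return world('t0',205+X/4.2,130+Y/4.2,z)
def S(X,Y,z): return world('s0',210+X/3,165+Y/3,z)
for n,(a,z) in dict(stemA=((180,257),.125),tipA=((172,395),.112),stemB=((577,195),.125),tipB=((437,218),.112),nozB=((587,290),.08),valvB=((568,140),.095),
 a1=((110,358),.012),a2=((302,355),.012),a3=((108,172),.012),a4=((300,170),.012),
 b1=((487,313),.012),b2=((673,293),.012),b3=((465,128),.012),b4=((650,108),.012),e1=((0,242),.274),e2=((798,135),.274),c1=((350,310),.03),c2=((425,295),.03),c3=((320,110),.03),c4=((395,100),.03)).items(): print(n,np.round(P(*a,z),4))
print('scene')
for n,(a,z) in dict(stemA=((507,132),.125),tipA=((507,47),.112),stemB=((250,175),.125),tipB=((341,158),.112),a1=((428,103),.012),a2=((553,98),.012),a3=((437,228),.012),a4=((563,222),.012),b1=((183,148),.012),b2=((307,133),.012),b3=((200,270),.012),b4=((323,255),.012),e1=((45,160),.278),e2=((730,65),.278),m1=((677,10),.09),m2=((732,35),.09)).items(): print(n,np.round(S(*a,z),4))
E
```

```text
stemA [0.5253 0.1441 0.125 ]
tipA [0.4278 0.1506 0.112 ]
stemB [ 0.5703 -0.1371  0.125 ]
tipB [ 0.5549 -0.0375  0.112 ]
nozB [ 0.5053 -0.1477  0.08  ]
valvB [ 0.6143 -0.1329  0.095 ]
a1 [0.4558 0.216  0.012 ]
a2 [0.4584 0.0678 0.012 ]
a3 [0.6005 0.2199 0.012 ]
a4 [0.6025 0.0706 0.012 ]
b1 [ 0.4913 -0.0754  0.012 ]
b2 [ 0.5072 -0.2202  0.012 ]
b3 [ 0.6361 -0.058   0.012 ]
b4 [ 0.6524 -0.203   0.012 ]
e1 [0.5225 0.2298 0.274 ]
e2 [ 0.5908 -0.2638  0.274 ]
c1 [0.4925 0.0298 0.03  ]
c2 [ 0.5041 -0.0275  0.03  ]
c3 [0.6468 0.0539 0.03  ]
c4 [ 0.6548 -0.0038  0.03  ]
scene
stemA [0.5294 0.1454 0.125 ]
tipA [0.4259 0.1529 0.112 ]
stemB [ 0.5734 -0.1333  0.125 ]
tipB [ 0.5521 -0.035   0.112 ]
a1 [0.4567 0.0705 0.012 ]
a2 [0.4528 0.2181 0.012 ]
a3 [0.6078 0.0749 0.012 ]
a4 [0.603  0.2194 0.012 ]
b1 [ 0.5075 -0.2174  0.012 ]
b2 [ 0.4915 -0.0725  0.012 ]
b3 [ 0.6524 -0.1958  0.012 ]
b4 [ 0.6373 -0.056   0.012 ]
e1 [ 0.5985 -0.323   0.278 ]
e2 [0.5118 0.3467 0.278 ]
m1 [0.3754 0.3529 0.09  ]
m2 [0.407  0.4124 0.09  ]
```

```bash
cat >> h.py <<'E'
import json
from scipy.spatial.transform import Rotation as Ro, Slerp
A=np.array([.5285,.1445]); B=np.array([.572,-.1355]); YA,YB=.025,.11
def ori(lean,yaw=0):   # degrees; lean 0 = down, x_tool=+y world, y_tool=+x world
    return Ro.from_euler('z',yaw,degrees=True)*Ro.from_euler('y',-lean,degrees=True)*Ro.from_matrix(np.array([[0,1,0],[1,0,0],[0,0,-1.]]))
def plan(wps,start='state'):
    """wps: (pos,Rotation,nrows); prints rows; start 'state' or 'cmd' (last planned)"""
    s=arm.get_state()
    print('t',round(s['t'],2),'p',np.round(s['eef_pos'],4),'F',np.round(s['ft_force'],1),'w',round(s['grip_width'],3))
    if start=='cmd': c=json.load(open('cmd.json')); p=np.array(c[0]); r=Ro.from_matrix(c[1])
    else: p=np.array(s['eef_pos']); r=Ro.from_matrix(s['orientation'])
    rows=[]
    for P,Rt,n in wps:
        p0=p.copy(); sl=Slerp([0,1],Ro.concatenate([r,Rt]))
        for i in range(1,n+1):
            sh=np.round(r.inv().apply(p0+(np.array(P)-p0)*i/n-p)/.25,3); tu=np.round((r.inv()*sl(i/n)).as_rotvec()/np.pi,3)
            p=p+r.apply(sh*.25); r=r*Ro.from_rotvec(tu*np.pi)
            rows.append({"slide":(sh+0).tolist(),"delta_rot":(tu+0).tolist()})
    json.dump([p.tolist(),r.as_matrix().tolist()],open('cmd.json','w'))
    print(json.dumps(rows))
E
python3 -c "
from h import *
plan([([.445,.108,.23],ori(0),10)])"
```

```text
t 0.1 p [0.1785 0.5984 0.2306] F [ 0.1 -1.1  0.9] w 0.085
[{"slide": [-0.158, -0.158, 0.001], "delta_rot": [0.0, 0.0, 0.041]}, {"slide": [-0.177, -0.135, 0.0], "delta_rot": [0.0, 0.0, 0.041]}, {"slide": [-0.193, -0.112, 0.001], "delta_rot": [0.0, 0.0, 0.04]}, {"slide": [-0.206, -0.087, 0.0], "delta_rot": [0.0, 0.0, 0.041]}, {"slide": [-0.215, -0.06, 0.001], "delta_rot": [0.0, 0.0, 0.041]}, {"slide": [-0.221, -0.032, 0.0], "delta_rot": [0.0, 0.0, 0.041]}, {"slide": [-0.223, -0.003, 0.001], "delta_rot": [0.0, 0.0, 0.04]}, {"slide": [-0.222, 0.025, 0.0], "delta_rot": [0.0, 0.0, 0.041]}, {"slide": [-0.217, 0.054, 0.001], "delta_rot": [0.0, 0.0, 0.041]}, {"slide": [-0.208, 0.08, 0.0], "delta_rot": [0.0, 0.001, 0.041]}]
```

Call:
step_arm(moves=[{"slide": [-0.158, -0.158, 0.001], "delta_rot": [0, 0, 0.041]}, {"slide": [-0.177, -0.135, 0], "delta_rot": [0, 0, 0.041]}, {"slide": [-0.193, -0.112, 0.001], "delta_rot": [0, 0, 0.04]}, {"slide": [-0.206, -0.087, 0], "delta_rot": [0, 0, 0.041]}, {"slide": [-0.215, -0.06, 0.001], "delta_rot": [0, 0, 0.041]}, {"slide": [-0.221, -0.032, 0], "delta_rot": [0, 0, 0.041]}, {"slide": [-0.223, -0.003, 0.001], "delta_rot": [0, 0, 0.04]}, {"slide": [-0.222, 0.025, 0], "delta_rot": [0, 0, 0.041]}, {"slide": [-0.217, 0.054, 0.001], "delta_rot": [0, 0, 0.041]}, {"slide": [-0.208, 0.08, 0], "delta_rot": [0, 0, 0.041]}], grip=-1, squeeze=20)

```text
t: 1.35
eef_pos: [0.4456, 0.1071, 0.2299]
orientation: [[0.005, 1.0, -0.0], [1.0, -0.005, 0.0], [0.0, -0.0, -1.0]]
ft_force: [0.6, 0.7, 0.2]
grip_width: 0.0
grasp_force: 0.0
```

```bash
python3 -c "
from h import *
print(np.round(arm.get_state()['orientation'],3))
cap('wrist','w1')
plan([([.448,.108,.16],ori(0),4),([.448,.112,.104],ori(0),6)])"
```

```text
[[ 0.005  1.    -0.   ]
 [ 1.    -0.005  0.   ]
 [ 0.    -0.    -1.   ]]
t 1.4 p [0.4494 0.0986 0.2303] F [ 3.1 -5.4 -0.1] w 0.0
[{"slide": [0.01, -0.002, 0.07], "delta_rot": [0.0, 0.0, -0.002]}, {"slide": [0.009, -0.002, 0.071], "delta_rot": [0.001, 0.001, -0.001]}, {"slide": [0.01, -0.001, 0.07], "delta_rot": [0.0, 0.0, -0.002]}, {"slide": [0.01, -0.002, 0.07], "delta_rot": [0.0, 0.001, -0.001]}, {"slide": [0.003, 0.0, 0.037], "delta_rot": [0.0, 0.0, 0.0]}, {"slide": [0.002, 0.0, 0.038], "delta_rot": [0.0, 0.0, 0.0]}, {"slide": [0.003, 0.0, 0.037], "delta_rot": [0.0, 0.0, 0.0]}, {"slide": [0.002, 0.0, 0.037], "delta_rot": [0.0, 0.0, 0.0]}, {"slide": [0.003, 0.0, 0.038], "delta_rot": [0.0, 0.0, 0.0]}, {"slide": [0.002, 0.0, 0.037], "delta_rot": [0.0, 0.0, 0.0]}]
```

View pics/w1.png

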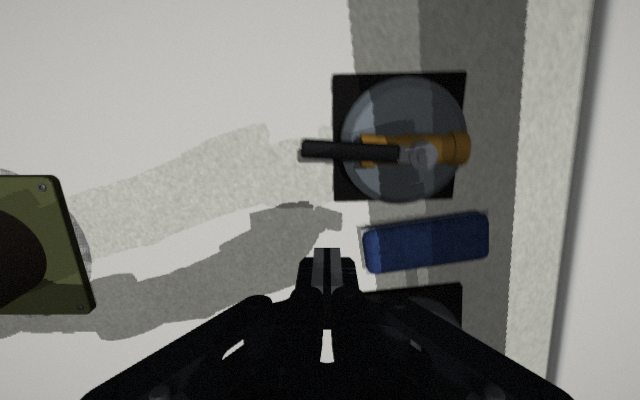

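Call:
step_arm(moves=[{"slide": [0, 0.003, 0.07], "delta_rot": [0, 0, 0]}, {"slide": [0, 0.003, 0.07], "delta_rot": [0, 0, 0]}, {"slide": [0, 0.003, 0.07], "delta_rot": [0, 0, 0]}, {"slide": [0, 0.003, 0.07], "delta_rot": [0, 0, 0]}, {"slide": [0, 0, 0.07], "delta_rot": [0, 0, 0]}, {"slide": [0, 0, 0.06], "delta_rot": [0, 0, 0]}, {"slide": [0, 0, 0.05], "delta_rot": [0, 0, 0]}, {"slide": [0, 0, 0.044], "delta_rot": [0, 0, 0]}, {"slide": [0, 0, 0], "delta_rot": [0, 0, 0]}, {"slide": [0, 0, 0], "delta_rot": [0, 0, 0]}])

```text
t: 2.65
eef_pos: [0.4482, 0.1086, 0.1043]
orientation: [[0.001, 1.0, 0.0], [1.0, -0.001, 0.0], [0.0, 0.0, -1.0]]
ft_force: [-0.6, -0.5, -0.8]
grip_width: -0.0004
grasp_force: 0.0
```

```bash
cat >> h.py <<'E'
def lev(stem,yaw,q,r,d,z):  # d>0: on the side of growing angle
    a=yaw+np.pi/2+q; u=np.array([np.cos(a),np.sin(a)]); n=np.array([-u[1],u[0]])
    return [*(stem+r*u+d*n),z]
E
python3 -c "
from h import *
L=lambda q,ln,n:(lev(A,YA,q,.083,.019,.105),ori(ln),n)
plan([L(1.48,0,2)]+[L(q,l,1) for q,l in zip(np.linspace(1.40,.8,8),np.linspace(3,24,8))])"
```

```text
t 2.65 p [0.4482 0.1086 0.1043] F [-0.6 -0.5 -0.8] w -0.0
[{"slide": [0.045, -0.008, -0.001], "delta_rot": [0.0, 0.0, 0.0]}, {"slide": [0.044, -0.007, -0.002], "delta_rot": [0.0, 0.0, 0.0]}, {"slide": [0.027, -0.003, 0.0], "delta_rot": [-0.017, 0.0, 0.0]}, {"slide": [0.03, -0.001, 0.0], "delta_rot": [-0.016, 0.0, 0.0]}, {"slide": [0.029, 0.001, 0.0], "delta_rot": [-0.017, 0.0, 0.0]}, {"slide": [0.029, 0.004, 0.001], "delta_rot": [-0.017, 0.0, 0.0]}, {"slide": [0.028, 0.006, 0.001], "delta_rot": [-0.016, 0.0, 0.0]}, {"slide": [0.028, 0.009, 0.002], "delta_rot": [-0.017, 0.0, 0.0]}, {"slide": [0.027, 0.01, 0.004], "delta_rot": [-0.017, 0.0, 0.0]}, {"slide": [0.026, 0.013, 0.005], "delta_rot": [-0.016, 0.0, 0.0]}]
```

Call:
step_arm(moves=[{"slide": [0.045, -0.008, -0.001], "delta_rot": [0, 0, 0]}, {"slide": [0.044, -0.007, -0.002], "delta_rot": [0, 0, 0]}, {"slide": [0.027, -0.003, 0], "delta_rot": [-0.017, 0, 0]}, {"slide": [0.03, -0.001, 0], "delta_rot": [-0.016, 0, 0]}, {"slide": [0.029, 0.001, 0], "delta_rot": [-0.017, 0, 0]}, {"slide": [0.029, 0.004, 0.001], "delta_rot": [-0.017, 0, 0]}, {"slide": [0.028, 0.006, 0.001], "delta_rot": [-0.016, 0, 0]}, {"slide": [0.028, 0.009, 0.002], "delta_rot": [-0.017, 0, 0]}, {"slide": [0.027, 0.01, 0.004], "delta_rot": [-0.017, 0, 0]}, {"slide": [0.026, 0.013, 0.005], "delta_rot": [-0.016, 0, 0]}])

```text
t: 3.9
eef_pos: [0.4788, 0.198, 0.1442]
orientation: [[0.006, 0.958, 0.288], [1.0, 0.002, -0.03], [-0.029, 0.288, -0.957]]
ft_force: [0.7, -0.1, -0.5]
grip_width: 0.0005
grasp_force: 0.0
```

```bash
python3 -c "
from h import *
L=lambda q,ln,n:(lev(A,YA,q,.083,.019,.107),ori(ln),n)
plan([L(q,l,1) for q,l in zip(np.linspace(.73,.2,8),np.linspace(26,40,8))]+[L(.2,40,2)],'cmd')"
```

```text
t 3.9 p [0.4788 0.198  0.1442] F [ 0.7 -0.1 -0.5] w 0.0
[{"slide": [0.02, 0.014, -0.003], "delta_rot": [-0.011, 0.0, 0.0]}, {"slide": [0.021, 0.014, 0.007], "delta_rot": [-0.011, 0.0, 0.0]}, {"slide": [0.02, 0.015, 0.008], "delta_rot": [-0.012, 0.0, 0.0]}, {"slide": [0.018, 0.015, 0.009], "delta_rot": [-0.011, 0.0, 0.0]}, {"slide": [0.017, 0.017, 0.01], "delta_rot": [-0.011, 0.0, 0.0]}, {"slide": [0.015, 0.017, 0.012], "delta_rot": [-0.011, 0.0, 0.0]}, {"slide": [0.014, 0.018, 0.013], "delta_rot": [-0.011, 0.0, 0.0]}, {"slide": [0.012, 0.018, 0.014], "delta_rot": [-0.011, 0.0, 0.0]}, {"slide": [0.0, 0.0, 0.0], "delta_rot": [0.0, 0.0, 0.0]}, {"slide": [0.0, 0.0, 0.0], "delta_rot": [0.0, 0.0, 0.0]}]
```

```bash
python3 -c "
from h import *
s=arm.get_state();print(np.round(s['joints'],3),np.round(s['qd'],2),s['ft_force'])
cap('wrist','w2');cap('top','t2')
a=cv2.imread('pics/w2.png');b=cv2.imread('pics/t2.png')[130:250,200:410]
b=cv2.resize(b,None,fx=3,fy=3);a=cv2.resize(a,None,fx=.6,fy=.6)
o=np.zeros((600,640,3),np.uint8);o[:240,:384]=a;o[240:,:630]=b;cv2.imwrite('pics/c2.png',o)
"
```

```text
[-0.818  0.685  0.349  2.231 -1.     0.044  0.424] [-0.47 -0.01  0.39 -0.11 -0.   -0.   -0.2 ] [ 0.71997403 -0.11163805 -0.46776604]
```

View pics/c2.png

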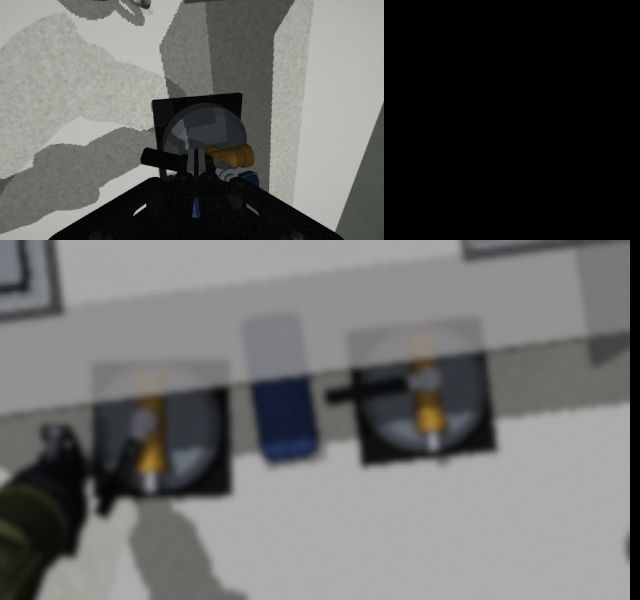

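```bash
python3 -c "
from h import *
plan([([.46,.17,.25],ori(0),6),([.46,.15,.28],Ro.from_euler('x',12,degrees=True)*ori(0),4)])
print(np.round((Ro.from_euler('x',12,degrees=True)*ori(0)).as_matrix(),2))"
```

```text
t 4.0 p [0.4789 0.1994 0.1442] F [-0.9 -0.1 -0.3] w -0.0
[{"slide": [-0.022, 0.008, -0.071], "delta_rot": [0.015, 0.002, 0.0]}, {"slide": [-0.021, 0.005, -0.071], "delta_rot": [0.016, 0.001, 0.0]}, {"slide": [-0.021, 0.001, -0.071], "delta_rot": [0.015, 0.002, 0.0]}, {"slide": [-0.02, -0.002, -0.071], "delta_rot": [0.016, 0.001, 0.0]}, {"slide": [-0.021, -0.006, -0.071], "delta_rot": [0.015, 0.002, 0.0]}, {"slide": [-0.02, -0.009, -0.071], "delta_rot": [0.016, 0.001, 0.0]}, {"slide": [-0.02, 0.0, -0.03], "delta_rot": [0.0, 0.017, 0.0]}, {"slide": [-0.018, 0.0, -0.031], "delta_rot": [0.0, 0.016, 0.0]}, {"slide": [-0.017, 0.0, -0.032], "delta_rot": [0.0, 0.017, 0.0]}, {"slide": [-0.015, 0.0, -0.033], "delta_rot": [0.0, 0.017, 0.0]}]
[[ 0.    1.    0.  ]
 [ 0.98  0.    0.21]
 [ 0.21  0.   -0.98]]
```

Call:
step_arm(moves=[{"slide": [-0.022, 0.008, -0.071], "delta_rot": [0.015, 0.002, 0]}, {"slide": [-0.021, 0.005, -0.071], "delta_rot": [0.016, 0.001, 0]}, {"slide": [-0.021, 0.001, -0.071], "delta_rot": [0.015, 0.002, 0]}, {"slide": [-0.02, -0.002, -0.071], "delta_rot": [0.016, 0.001, 0]}, {"slide": [-0.021, -0.006, -0.071], "delta_rot": [0.015, 0.002, 0]}, {"slide": [-0.02, -0.009, -0.071], "delta_rot": [0.016, 0.001, 0]}, {"slide": [-0.02, 0, -0.03], "delta_rot": [0, 0.017, 0]}, {"slide": [-0.018, 0, -0.031], "delta_rot": [0, 0.016, 0]}, {"slide": [-0.017, 0, -0.032], "delta_rot": [0, 0.017, 0]}, {"slide": [-0.015, 0, -0.033], "delta_rot": [0, 0.017, 0]}])

```text
t: 5.25
eef_pos: [0.4593, 0.147, 0.2797]
orientation: [[0.004, 1.0, -0.002], [0.978, -0.004, 0.209], [0.209, -0.002, -0.978]]
ft_force: [-0.1, -0.1, 0.4]
grip_width: -0.0001
grasp_force: 0.0
```

```bash
python3 -c "
from h import *
s=arm.get_state();print(np.round(s['joints'],3))
plan([([.44,.13,.30],Ro.from_euler('x',45,degrees=True)*ori(0),5),([.43,.1,.30],Ro.from_euler('z',-45,degrees=True)*Ro.from_euler('x',45,degrees=True)*ori(0),5)])"
```

```text
[-0.738  0.522  0.749  1.999 -0.749  0.887  0.463]
t 5.25 p [0.4593 0.147  0.2797] F [-0.1 -0.1  0.4] w -0.0
[{"slide": [-0.01, -0.015, -0.019], "delta_rot": [0.0, 0.037, 0.0]}, {"slide": [-0.008, -0.016, -0.019], "delta_rot": [0.0, 0.036, -0.001]}, {"slide": [-0.005, -0.015, -0.021], "delta_rot": [0.0, 0.037, 0.0]}, {"slide": [-0.003, -0.016, -0.021], "delta_rot": [0.0, 0.036, 0.0]}, {"slide": [-0.001, -0.015, -0.021], "delta_rot": [0.0, 0.037, 0.0]}, {"slide": [-0.017, -0.008, -0.017], "delta_rot": [-0.035, 0.0, 0.035]}, {"slide": [-0.018, -0.004, -0.018], "delta_rot": [-0.036, 0.0, 0.036]}, {"slide": [-0.017, -0.001, -0.018], "delta_rot": [-0.035, 0.0, 0.035]}, {"slide": [-0.018, 0.004, -0.017], "delta_rot": [-0.035, 0.0, 0.035]}, {"slide": [-0.017, 0.008, -0.017], "delta_rot": [-0.036, 0.0, 0.035]}]
```

```bash
cat > fk.py <<'E'
import numpy as np, itertools
from scipy.spatial.transform import Rotation as Ro
from scipy.optimize import least_squares
J=np.array([[-1.247,.689,-.195,1.565,.157,.902,-.215],[-.818,.685,.349,2.231,-1,.044,.424],[-.738,.522,.749,1.999,-.749,.887,.463]])
Rm=np.array([[[-.958,.286,0],[.286,.958,-.002],[0,-.002,-1]],[[.006,.958,.288],[1,.002,-.03],[-.029,.288,-.957]],[[.004,1,-.002],[.978,-.004,.209],[.209,-.002,-.978]]])
Pm=np.array([[.1785,.5984,.2306],[.4788,.1985,.1442],[.4593,.147,.2797]])
def chain(q,s,c0,c7):
    Z=lambda a:Ro.from_euler('z',a);Y=lambda a:Ro.from_euler('y',a)
    R1=Z(s[0]*q[0]+c0)*Y(q[1]);R2=R1*Z(s[1]*q[2])*Y(q[3]);R3=R2*Z(s[2]*q[4])*Y(q[5]);return R1,R2,R3,R3*Z(s[3]*q[6]+c7)
def fk(q,s,c0,c7,L):
    R1,R2,R3,R4=chain(q,s,c0,c7)
    return np.array([0,0,L[0]])+R1.apply([0,0,L[1]])+R2.apply([0,0,L[2]])+R3.apply([0,0,L[3]]),R4
E
python3 - <<'E'
from fk import *
best=[]
for s in itertools.product([1,-1],repeat=4):
  for k in range(4):
    def f(x): return np.concatenate([(Ro.from_matrix(Rm[i]).inv()*chain(J[i],s,x[0],x[1])[3]).as_rotvec() for i in range(3)])
    r=least_squares(f,[0,k*np.pi/2]); best.append((r.cost,s,r.x))
best.sort(key=lambda b:b[0]); print(best[:2])
c,s,x=best[0]
def g(L): return np.concatenate([fk(J[i],s,*x,L)[0]-Pm[i] for i in range(3)])
r=least_squares(g,[.4,.4,.4,.3]); print(r.x,r.fun)
E
```

```text
[(np.float64(6.211815611177615e-06), (-1, -1, -1, -1), array([1.58861632e-04, 1.57119280e+00])), (np.float64(6.21181561117847e-06), (-1, -1, -1, -1), array([1.58856398e-04, 1.57119279e+00]))]
[0.50422621 0.50548383 0.39371008 0.40530783] [-0.05349221  0.0150069   0.01469477 -0.01604306  0.00362839 -0.00847338
 -0.00184394  0.02481045 -0.00622138]
```

```bash
cat >> fk.py <<'E'
S=(-1,-1,-1,-1)
def fk2(q,L):
    R1,R2,R3,R4=chain(q,S,0,np.pi/2); R0=Ro.from_euler('z',-q[0]); R1b=R1*Ro.from_euler('z',-q[2]); R2b=R2*Ro.from_euler('z',-q[4])
    return np.array([0,0,L[0]])+R0.apply([L[4],0,0])+R1b.apply([L[5],0,L[1]])+R2.apply([L[6],0,0])+R2b.apply([0,0,L[2]])+R3.apply([L[7],0,L[3]]),R4
def fit(Js,Ps):
    g=lambda L:np.concatenate([fk2(j,L)[0]-p for j,p in zip(Js,Ps)]+[.003*(L-np.array([.4,.4,.4,.3,0,0,0,0]))])
    r=least_squares(g,[.4,.4,.4,.3,0,0,0,0]); return r.x,r.fun
lo=np.array([-3.01,-.46,-1.47,.13,-1,.04,-2.66]);hi=np.array([3.01,2.08,1.51,2.56,4.14,2.09,2.66])
def ik(p,R,q0,L,w=.01):
    f=lambda q:np.concatenate([(fk2(q,L)[0]-p)*10,(R.inv()*fk2(q,L)[1]).as_rotvec(),w*(q-q0)])
    r=least_squares(f,np.clip(q0,lo+.02,hi-.02),bounds=(lo+.01,hi-.01)); return r.x,np.linalg.norm(r.fun[:6])
E
python3 - <<'E'
from fk import *
from h import ori,lev,A,B,YA,YB
L,e=fit(J,Pm); print(np.round(L,3),np.round(e,4))
rng=np.random.default_rng(0)
for name,p,R in [('Astart',lev(A,YA,1.2,.083,.019,.105),ori(0)),('Aend',lev(A,YA,-.1,.083,.019,.107),ori(40)),('Amid',lev(A,YA,.5,.083,.019,.107),ori(40)),('B',[.56,-.05,.105],ori(40))]:
  sol=[]
  for k in range(30):
    q,er=ik(np.array(p),R,rng.uniform(lo,hi),L)
    if er<.02: sol.append((np.linalg.norm(q-J[2]),np.round(q,2)))
  sol.sort(key=lambda a:a[0]); print(name,len(sol)); [print(x) for x in sol[:6]]
E
```

```text
[ 0.105  0.653  0.271  0.27  -0.094 -0.026 -0.069 -0.072] [-0.0428  0.0117  0.0102  0.0037  0.0135  0.0039 -0.0109 -0.0027 -0.014
 -0.0009  0.0008 -0.0004 -0.0001 -0.0003 -0.0001 -0.0002 -0.0002]
Astart 18
(np.float64(0.6311340290594554), array([-0.77,  0.74,  0.58,  2.23, -0.99,  0.46,  0.62]))
(np.float64(0.6313662663847713), array([-0.77,  0.74,  0.58,  2.23, -0.99,  0.46,  0.62]))
(np.float64(0.6331848364134108), array([-0.77,  0.74,  0.58,  2.23, -0.99,  0.45,  0.62]))
(np.float64(0.6334810818040096), array([-0.77,  0.74,  0.58,  2.23, -0.99,  0.45,  0.62]))
(np.float64(0.6339662012100303), array([-0.77,  0.74,  0.57,  2.23, -0.99,  0.45,  0.62]))
(np.float64(0.8572969942133951), array([-0.6 ,  0.69,  0.28,  2.27, -0.75,  0.27,  0.35]))
Aend 21
(np.float64(4.417437446846987), array([-0.05,  0.82, -0.82,  2.3 ,  2.06,  1.02, -2.45]))
(np.float64(4.427865241678504), array([-0.11,  0.8 , -0.69,  2.28,  2.11,  0.93, -2.5 ]))
(np.float64(4.441724775870927), array([-0.83,  0.79,  0.48,  2.13,  3.05,  0.33,  2.65]))
(np.float64(4.442094398655206), array([-0.83,  0.79,  0.48,  2.13,  3.
[... 589 characters left out ...]
03802), array([ 0.04,  0.86, -1.08,  2.46,  1.97,  1.25, -2.5 ]))
(np.float64(4.550948411516603), array([ 0.07,  0.91, -1.22,  2.47,  1.91,  1.36, -2.46]))
B 14
(np.float64(4.555566029186948), array([ 0.82,  1.08, -1.46,  2.39,  2.05,  1.19, -1.79]))
(np.float64(4.555866093280612), array([ 0.82,  1.08, -1.46,  2.39,  2.05,  1.19, -1.79]))
(np.float64(4.556065419807454), array([ 0.82,  1.08, -1.46,  2.39,  2.05,  1.19, -1.79]))
(np.float64(4.600683759214797), array([ 0.72,  0.91, -1.01,  2.33,  2.32,  0.83, -2.03]))
(np.float64(4.64475044200179), array([ 0.68,  0.87, -0.9 ,  2.31,  2.41,  0.76, -2.12]))
(np.float64(4.9320171900022745), array([ 0.46,  0.77, -0.5 ,  2.24,  2.75,  0.55, -2.51]))
```

```bash
python3 - <<'E'
from fk import *; from h import plan
q0=J[2]; q1=np.array([-.83,.79,.48,2.1,2.9,.4,-.45]);
w=[]
for i in range(1,11):
    f=i/28; q=q0+(q1-q0)*f; q[:4]=q0[:4]; p=np.array([.4593,.147,.2797])*(1-i/10)+np.array([.49,.12,.45])*i/10
    w.append((p,chain(q,S,0,np.pi/2)[3],1))
print(np.round(w[-1][1].as_matrix(),2)); plan(w)
E
```

```text
[[-0.54  0.83  0.14]
 [ 0.59  0.5  -0.63]
 [-0.59 -0.26 -0.76]]
t 5.25 p [0.4593 0.147  0.2797] F [-0.1 -0.1  0.4] w -0.0
[{"slide": [0.004, 0.012, -0.069], "delta_rot": [0.009, -0.031, -0.016]}, {"slide": [-0.004, 0.01, -0.069], "delta_rot": [0.008, -0.031, -0.017]}, {"slide": [-0.011, 0.008, -0.069], "delta_rot": [0.006, -0.031, -0.017]}, {"slide": [-0.018, 0.006, -0.067], "delta_rot": [0.005, -0.031, -0.018]}, {"slide": [-0.024, 0.004, -0.066], "delta_rot": [0.004, -0.03, -0.018]}, {"slide": [-0.031, 0.001, -0.063], "delta_rot": [0.003, -0.03, -0.019]}, {"slide": [-0.037, -0.001, -0.06], "delta_rot": [0.002, -0.029, -0.019]}, {"slide": [-0.041, -0.004, -0.056], "delta_rot": [0.001, -0.029, -0.02]}, {"slide": [-0.047, -0.006, -0.052], "delta_rot": [0.0, -0.029, -0.02]}, {"slide": [-0.05, -0.01, -0.048], "delta_rot": [-0.002, -0.028, -0.021]}]
```

Call:
step_arm(moves=[{"slide": [0.004, 0.012, -0.069], "delta_rot": [0.009, -0.031, -0.016]}, {"slide": [-0.004, 0.01, -0.069], "delta_rot": [0.008, -0.031, -0.017]}, {"slide": [-0.011, 0.008, -0.069], "delta_rot": [0.006, -0.031, -0.017]}, {"slide": [-0.018, 0.006, -0.067], "delta_rot": [0.005, -0.031, -0.018]}, {"slide": [-0.024, 0.004, -0.066], "delta_rot": [0.004, -0.03, -0.018]}, {"slide": [-0.031, 0.001, -0.063], "delta_rot": [0.003, -0.03, -0.019]}, {"slide": [-0.037, -0.001, -0.06], "delta_rot": [0.002, -0.029, -0.019]}, {"slide": [-0.041, -0.004, -0.056], "delta_rot": [0.001, -0.029, -0.02]}, {"slide": [-0.047, -0.006, -0.052], "delta_rot": [0, -0.029, -0.02]}, {"slide": [-0.05, -0.01, -0.048], "delta_rot": [-0.002, -0.028, -0.021]}])

```text
t: 6.5
eef_pos: [0.4903, 0.1207, 0.4498]
orientation: [[-0.547, 0.825, 0.143], [0.587, 0.499, -0.637], [-0.597, -0.264, -0.757]]
ft_force: [0.7, 0.6, -0.1]
grip_width: 0.0002
grasp_force: 0.0
```

```bash
python3 - <<'E'
from fk import *; from h import plan,arm,ori
s=arm.get_state(); q0=np.array(s['joints']); print(np.round(q0,3))
q1=np.array([-.83,.79,.48,2.1,2.9,.4,-.45]);
Rg=ori(35)*Ro.from_euler('z',180,degrees=True)
w=[];p0=np.array(s['eef_pos'])
for i in range(1,11):
    f=i/18; q=q0+(q1-q0)*f; q[:4]=q0[:4]; p=p0*(1-i/10)+np.array([.47,.14,.45])*i/10
    w.append((p,chain(q,S,0,np.pi/2)[3],1))
print(np.round(w[-1][1].as_matrix(),2)); plan(w)
E
```

```text
[-1.292  0.64   1.067  1.612  0.167  1.256  0.276]
[[-0.11  0.47  0.87]
 [-0.59  0.68 -0.44]
 [-0.8  -0.56  0.2 ]]
t 6.5 p [0.4903 0.1207 0.4498] F [ 0.7  0.6 -0.1] w 0.0
[{"slide": [0.009, -0.003, -0.006], "delta_rot": [-0.003, -0.048, -0.003]}, {"slide": [0.008, -0.003, -0.008], "delta_rot": [-0.005, -0.047, -0.006]}, {"slide": [0.007, -0.002, -0.008], "delta_rot": [-0.007, -0.046, -0.007]}, {"slide": [0.005, -0.002, -0.01], "delta_rot": [-0.01, -0.044, -0.01]}, {"slide": [0.005, -0.002, -0.01], "delta_rot": [-0.011, -0.043, -0.011]}, {"slide": [0.002, -0.001, -0.011], "delta_rot": [-0.013, -0.041, -0.014]}, {"slide": [0.002, -0.001, -0.011], "delta_rot": [-0.014, -0.04, -0.015]}, {"slide": [0.0, 0.0, -0.011], "delta_rot": [-0.016, -0.037, -0.017]}, {"slide": [-0.001, 0.001, -0.011], "delta_rot": [-0.018, -0.036, -0.019]}, {"slide": [-0.003, 0.001, -0.011], "delta_rot": [-0.019, -0.033, -0.021]}]
```

```bash
python3 - <<'E'
from fk import *; from h import plan,arm,ori
s=arm.get_state(); R0=Ro.from_matrix(s['orientation']); p0=np.array(s['eef_pos'])
Rg=ori(40)*Ro.from_euler('z',180,degrees=True)
z=R0.as_matrix()[:,2]; az=np.arctan2(z[1],z[0]); D=Ro.from_euler('z',-az)*R0
rem=(D.inv()*Rg).as_rotvec(); print(np.degrees(az),np.degrees(rem))
w=[]
for i in range(1,11):
    f=i/20; w.append((p0+(np.array([.45,.12,.42])-p0)*f,Ro.from_euler('z',-az*f)*R0*Ro.from_rotvec(rem*f),1))
print(np.round(w[-1][1].as_matrix(),2)); plan(w)
E
```

```text
-77.32908652769895 [ -0.67493078   0.43952467 -66.14449312]
[[-0.85 -0.16  0.51]
 [-0.4   0.83 -0.4 ]
 [-0.35 -0.54 -0.76]]
t 6.5 p [0.4903 0.1207 0.4498] F [ 0.7  0.6 -0.1] w 0.0
[{"slide": [0.008, -0.005, 0.003], "delta_rot": [-0.013, -0.006, -0.035]}, {"slide": [0.008, -0.005, 0.004], "delta_rot": [-0.012, -0.007, -0.034]}, {"slide": [0.009, -0.003, 0.002], "delta_rot": [-0.012, -0.007, -0.035]}, {"slide": [0.01, -0.003, 0.003], "delta_rot": [-0.012, -0.008, -0.035]}, {"slide": [0.009, -0.001, 0.002], "delta_rot": [-0.011, -0.009, -0.034]}, {"slide": [0.01, -0.001, 0.002], "delta_rot": [-0.011, -0.009, -0.035]}, {"slide": [0.01, 0.0, 0.001], "delta_rot": [-0.01, -0.01, -0.035]}, {"slide": [0.01, 0.002, 0.001], "delta_rot": [-0.009, -0.01, -0.034]}, {"slide": [0.01, 0.002, 0.001], "delta_rot": [-0.009, -0.011, -0.035]}, {"slide": [0.009, 0.003, 0.001], "delta_rot": [-0.008, -0.011, -0.035]}]
```

Call:
step_arm(moves=[{"slide": [0.008, -0.005, 0.003], "delta_rot": [-0.013, -0.006, -0.035]}, {"slide": [0.008, -0.005, 0.004], "delta_rot": [-0.012, -0.007, -0.034]}, {"slide": [0.009, -0.003, 0.002], "delta_rot": [-0.012, -0.007, -0.035]}, {"slide": [0.01, -0.003, 0.003], "delta_rot": [-0.012, -0.008, -0.035]}, {"slide": [0.009, -0.001, 0.002], "delta_rot": [-0.011, -0.009, -0.034]}, {"slide": [0.01, -0.001, 0.002], "delta_rot": [-0.011, -0.009, -0.035]}, {"slide": [0.01, 0, 0.001], "delta_rot": [-0.01, -0.01, -0.035]}, {"slide": [0.01, 0.002, 0.001], "delta_rot": [-0.009, -0.01, -0.034]}, {"slide": [0.01, 0.002, 0.001], "delta_rot": [-0.009, -0.011, -0.035]}, {"slide": [0.009, 0.003, 0.001], "delta_rot": [-0.008, -0.011, -0.035]}])

```text
t: 7.75
eef_pos: [0.4697, 0.1199, 0.4345]
orientation: [[-0.847, -0.16, 0.507], [-0.396, 0.825, -0.403], [-0.354, -0.542, -0.762]]
ft_force: [-0.4, 0.1, -0.3]
grip_width: 0.0003
grasp_force: 0.0
```

```bash
python3 - <<'E'
from fk import *; from h import plan,arm,ori
s=arm.get_state(); R0=Ro.from_matrix(s['orientation']); p0=np.array(s['eef_pos']);print(np.round(s['joints'],3))
Rg=ori(40)*Ro.from_euler('z',180,degrees=True)
z=R0.as_matrix()[:,2]; az=np.arctan2(z[1],z[0]); D=Ro.from_euler('z',-az)*R0
rem=(D.inv()*Rg).as_rotvec(); print(np.degrees(az),np.degrees(rem))
w=[]
for i in range(1,11):
    f=i/10; w.append((p0+(np.array([.45,.12,.42])-p0)*f,Ro.from_euler('z',-az*f)*R0*Ro.from_rotvec(rem*f),1))
plan(w)
E
```

```text
[-1.471  0.287  0.882  2.039  0.643  0.82   0.836]
-38.45437117159618 [ -0.33192525   0.09882283 -33.1591901 ]
t 7.75 p [0.4697 0.1199 0.4345] F [-0.4  0.1 -0.3] w 0.0
[{"slide": [0.009, 0.004, 0.0], "delta_rot": [-0.007, -0.012, -0.035]}, {"slide": [0.008, 0.006, 0.001], "delta_rot": [-0.007, -0.012, -0.034]}, {"slide": [0.007, 0.006, 0.0], "delta_rot": [-0.006, -0.012, -0.035]}, {"slide": [0.007, 0.007, 0.0], "delta_rot": [-0.005, -0.013, -0.035]}, {"slide": [0.006, 0.008, -0.001], "delta_rot": [-0.005, -0.013, -0.035]}, {"slide": [0.006, 0.008, 0.0], "delta_rot": [-0.004, -0.014, -0.034]}, {"slide": [0.004, 0.009, 0.0], "delta_rot": [-0.003, -0.013, -0.035]}, {"slide": [0.003, 0.009, -0.001], "delta_rot": [-0.002, -0.013, -0.035]}, {"slide": [0.002, 0.01, -0.001], "delta_rot": [-0.001, -0.014, -0.035]}, {"slide": [0.001, 0.009, 0.0], "delta_rot": [-0.001, -0.014, -0.034]}]
```

Progressing (j5 rising). Continue.

Call:
step_arm(moves=[{"slide": [0.009, 0.004, 0], "delta_rot": [-0.007, -0.012, -0.035]}, {"slide": [0.008, 0.006, 0.001], "delta_rot": [-0.007, -0.012, -0.034]}, {"slide": [0.007, 0.006, 0], "delta_rot": [-0.006, -0.012, -0.035]}, {"slide": [0.007, 0.007, 0], "delta_rot": [-0.005, -0.013, -0.035]}, {"slide": [0.006, 0.008, -0.001], "delta_rot": [-0.005, -0.013, -0.035]}, {"slide": [0.006, 0.008, 0], "delta_rot": [-0.004, -0.014, -0.034]}, {"slide": [0.004, 0.009, 0], "delta_rot": [-0.003, -0.013, -0.035]}, {"slide": [0.003, 0.009, -0.001], "delta_rot": [-0.002, -0.013, -0.035]}, {"slide": [0.002, 0.01, -0.001], "delta_rot": [-0.001, -0.014, -0.035]}, {"slide": [0.001, 0.009, 0], "delta_rot": [-0.001, -0.014, -0.034]}])

```text
t: 9.0
eef_pos: [0.4501, 0.12, 0.42]
orientation: [[-0.0, -0.766, 0.643], [-1.0, 0.001, 0.001], [-0.001, -0.643, -0.766]]
ft_force: [0.4, 0.2, 0.4]
grip_width: -0.0001
grasp_force: 0.0
```

```bash
cat >> h.py <<'E'
def of(lean,yaw=0): return ori(lean,yaw)*Ro.from_euler('z',180,degrees=True)
E
python3 - <<'E'
from h import *
s=arm.get_state(); print(np.round(s['joints'],3))
L=lambda q,z:lev(A,YA,q,.083,.030,z)
plan([(L(1.15,.28),of(35),5),(L(1.2,.17),of(30),5)])
E
```

```text
[-1.437 -0.014  0.802  2.33   1.085  0.455  1.594]
t 9.0 p [0.4501 0.12   0.42  ] F [0.4 0.2 0.4] w -0.0
[{"slide": [-0.023, 0.078, 0.081], "delta_rot": [-0.006, 0.0, 0.0]}, {"slide": [-0.023, 0.076, 0.082], "delta_rot": [-0.005, 0.0, 0.0]}, {"slide": [-0.023, 0.076, 0.084], "delta_rot": [-0.006, 0.0, 0.0]}, {"slide": [-0.023, 0.073, 0.084], "delta_rot": [-0.005, 0.0, 0.0]}, {"slide": [-0.023, 0.072, 0.086], "delta_rot": [-0.006, 0.0, 0.0]}, {"slide": [0.004, 0.051, 0.072], "delta_rot": [-0.006, 0.0, 0.0]}, {"slide": [0.003, 0.049, 0.073], "delta_rot": [-0.005, 0.0, 0.0]}, {"slide": [0.004, 0.048, 0.074], "delta_rot": [-0.006, 0.0, 0.0]}, {"slide": [0.004, 0.047, 0.075], "delta_rot": [-0.005, 0.0, 0.0]}, {"slide": [0.004, 0.045, 0.075], "delta_rot": [-0.006, 0.0, 0.0]}]
```

Call:
step_arm(moves=[{"slide": [-0.023, 0.078, 0.081], "delta_rot": [-0.006, 0, 0]}, {"slide": [-0.023, 0.076, 0.082], "delta_rot": [-0.005, 0, 0]}, {"slide": [-0.023, 0.076, 0.084], "delta_rot": [-0.006, 0, 0]}, {"slide": [-0.023, 0.073, 0.084], "delta_rot": [-0.005, 0, 0]}, {"slide": [-0.023, 0.072, 0.086], "delta_rot": [-0.006, 0, 0]}, {"slide": [0.004, 0.051, 0.072], "delta_rot": [-0.006, 0, 0]}, {"slide": [0.003, 0.049, 0.073], "delta_rot": [-0.005, 0, 0]}, {"slide": [0.004, 0.048, 0.074], "delta_rot": [-0.006, 0, 0]}, {"slide": [0.004, 0.047, 0.075], "delta_rot": [-0.005, 0, 0]}, {"slide": [0.004, 0.045, 0.075], "delta_rot": [-0.006, 0, 0]}])

```text
t: 10.25
eef_pos: [0.447, 0.1379, 0.1917]
orientation: [[-0.007, -0.856, 0.516], [-1.0, 0.002, -0.009], [0.007, -0.516, -0.856]]
ft_force: [-1.7, -1.9, -0.0]
grip_width: 0.0002
grasp_force: 0.0
```

```bash
python3 - <<'E'
from h import *
s=arm.get_state(); print(np.round(s['joints'],3))
L=lambda q,z,d:lev(A,YA,q,.083,d,z)
plan([(L(1.22,.106,.03),of(30),4),(L(1.15,.106,.022),of(30),2),(L(1.05,.106,.02),of(32),2),(L(.95,.106,.02),of(34),2)])
E
```

```text
[-0.498  0.565 -0.199  2.56   2.311  0.597  0.188]
t 10.25 p [0.447  0.1379 0.1917] F [-1.7 -1.9 -0. ] w 0.0
[{"slide": [-0.005, 0.05, 0.07], "delta_rot": [-0.002, -0.001, 0.0]}, {"slide": [-0.005, 0.05, 0.07], "delta_rot": [-0.001, 0.0, 0.0]}, {"slide": [-0.005, 0.049, 0.07], "delta_rot": [-0.002, -0.001, -0.001]}, {"slide": [-0.005, 0.049, 0.071], "delta_rot": [-0.001, -0.001, 0.0]}, {"slide": [-0.027, -0.005, 0.003], "delta_rot": [0.0, 0.0, 0.0]}, {"slide": [-0.027, -0.006, 0.003], "delta_rot": [0.0, 0.0, 0.0]}, {"slide": [-0.021, -0.004, 0.003], "delta_rot": [0.006, 0.0, 0.0]}, {"slide": [-0.02, -0.005, 0.002], "delta_rot": [0.005, 0.0, 0.0]}, {"slide": [-0.016, -0.004, 0.003], "delta_rot": [0.006, 0.0, 0.0]}, {"slide": [-0.017, -0.004, 0.003], "delta_rot": [0.005, 0.0, 0.0]}]
```

```bash
python3 - <<'E'
from h import *
L=lambda q,z,d:lev(A,YA,q,.080,d,z)
plan([(L(1.2,.17,.03),of(16),5),(L(1.2,.106,.03),of(15),5)])
E
```

```text
t 10.25 p [0.447  0.1379 0.1917] F [-1.7 -1.9 -0. ] w 0.0
[{"slide": [-0.004, 0.012, 0.013], "delta_rot": [-0.017, -0.001, 0.0]}, {"slide": [-0.005, 0.011, 0.014], "delta_rot": [-0.017, 0.0, 0.0]}, {"slide": [-0.004, 0.01, 0.014], "delta_rot": [-0.016, -0.001, -0.001]}, {"slide": [-0.005, 0.009, 0.015], "delta_rot": [-0.017, 0.0, 0.0]}, {"slide": [-0.004, 0.009, 0.015], "delta_rot": [-0.017, -0.001, 0.0]}, {"slide": [0.0, 0.014, 0.049], "delta_rot": [-0.001, 0.0, 0.0]}, {"slide": [0.0, 0.014, 0.05], "delta_rot": [-0.001, 0.0, 0.0]}, {"slide": [0.0, 0.014, 0.049], "delta_rot": [-0.001, 0.0, 0.0]}, {"slide": [0.0, 0.013, 0.05], "delta_rot": [-0.001, 0.0, 0.0]}, {"slide": [0.0, 0.014, 0.049], "delta_rot": [-0.001, 0.0, 0.0]}]
```

Call:
step_arm(moves=[{"slide": [-0.004, 0.012, 0.013], "delta_rot": [-0.017, -0.001, 0]}, {"slide": [-0.005, 0.011, 0.014], "delta_rot": [-0.017, 0, 0]}, {"slide": [-0.004, 0.01, 0.014], "delta_rot": [-0.016, -0.001, -0.001]}, {"slide": [-0.005, 0.009, 0.015], "delta_rot": [-0.017, 0, 0]}, {"slide": [-0.004, 0.009, 0.015], "delta_rot": [-0.017, -0.001, 0]}, {"slide": [0, 0.014, 0.049], "delta_rot": [-0.001, 0, 0]}, {"slide": [0, 0.014, 0.05], "delta_rot": [-0.001, 0, 0]}, {"slide": [0, 0.014, 0.049], "delta_rot": [-0.001, 0, 0]}, {"slide": [0, 0.013, 0.05], "delta_rot": [-0.001, 0, 0]}, {"slide": [0, 0.014, 0.049], "delta_rot": [-0.001, 0, 0]}])

```text
t: 11.5
eef_pos: [0.4431, 0.1434, 0.1064]
orientation: [[-0.001, -0.965, 0.261], [-1.0, 0.002, 0.002], [-0.002, -0.261, -0.965]]
ft_force: [0.0, 0.4, -0.0]
grip_width: -0.0003
grasp_force: 0.0
```

```bash
python3 - <<'E'
from h import *
s=arm.get_state(); print(np.round(s['joints'],3))
L=lambda q,z,d:lev(A,YA,q,.081,d,z)
plan([(L(1.1,.106,.022),of(15),2)]+[(L(q,.106,.02),of(l),1) for q,l in zip(np.linspace(1.02,.5,8),np.linspace(16,30,8))])
E
```

```text
[-0.38   0.712 -0.194  2.386  2.186  0.311  0.448]
t 11.5 p [0.4431 0.1434 0.1064] F [ 0.   0.4 -0. ] w -0.0
[{"slide": [-0.032, -0.005, 0.002], "delta_rot": [0.0, 0.0, 0.0]}, {"slide": [-0.033, -0.005, 0.003], "delta_rot": [-0.001, 0.001, -0.001]}, {"slide": [-0.033, -0.01, 0.002], "delta_rot": [0.006, 0.0, 0.0]}, {"slide": [-0.023, -0.007, 0.002], "delta_rot": [0.011, 0.0, 0.0]}, {"slide": [-0.023, -0.009, 0.003], "delta_rot": [0.011, 0.0, 0.0]}, {"slide": [-0.022, -0.011, 0.004], "delta_rot": [0.011, 0.0, 0.0]}, {"slide": [-0.021, -0.012, 0.005], "delta_rot": [0.011, 0.0, 0.0]}, {"slide": [-0.021, -0.013, 0.005], "delta_rot": [0.012, 0.0, 0.0]}, {"slide": [-0.019, -0.014, 0.007], "delta_rot": [0.011, 0.0, 0.0]}, {"slide": [-0.018, -0.016, 0.009], "delta_rot": [0.011, 0.0, 0.001]}]
```

Reached exactly with good joint margins.

Call:
step_arm(moves=[{"slide": [-0.032, -0.005, 0.002], "delta_rot": [0, 0, 0]}, {"slide": [-0.033, -0.005, 0.003], "delta_rot": [-0.001, 0.001, -0.001]}, {"slide": [-0.033, -0.01, 0.002], "delta_rot": [0.006, 0, 0]}, {"slide": [-0.023, -0.007, 0.002], "delta_rot": [0.011, 0, 0]}, {"slide": [-0.023, -0.009, 0.003], "delta_rot": [0.011, 0, 0]}, {"slide": [-0.022, -0.011, 0.004], "delta_rot": [0.011, 0, 0]}, {"slide": [-0.021, -0.012, 0.005], "delta_rot": [0.011, 0, 0]}, {"slide": [-0.021, -0.013, 0.005], "delta_rot": [0.012, 0, 0]}, {"slide": [-0.019, -0.014, 0.007], "delta_rot": [0.011, 0, 0]}, {"slide": [-0.018, -0.016, 0.009], "delta_rot": [0.011, 0, 0.001]}])

```text
t: 12.75
eef_pos: [0.4701, 0.203, 0.1063]
orientation: [[-0.004, -0.865, 0.501], [-1.0, 0.002, -0.005], [0.004, -0.501, -0.865]]
ft_force: [-1.8, -5.1, -0.8]
grip_width: 0.0001
grasp_force: 2.1
```

```bash
python3 - <<'E'
from h import *
s=arm.get_state(); print(np.round(s['joints'],3),s['moment'])
L=lambda q,z,d:lev(A,YA,q,.081,d,z)
plan([(L(q,.106,.02),of(l),1) for q,l in zip(np.linspace(.45,.1,8),np.linspace(32,40,8))]+[(L(.1,.106,.02),of(40),2)],'cmd')
E
```

```text
[-0.511  0.813 -0.345  2.452  2.236  0.771  0.17 ] [-0.8632052   0.93310834 -0.56334972]
t 12.75 p [0.4701 0.203  0.1063] F [-1.8 -5.1 -0.8] w 0.0
[{"slide": [-0.011, -0.01, 0.006], "delta_rot": [0.011, 0.0, 0.0]}, {"slide": [-0.011, -0.011, 0.006], "delta_rot": [0.006, 0.0, 0.0]}, {"slide": [-0.01, -0.011, 0.008], "delta_rot": [0.007, 0.0, 0.0]}, {"slide": [-0.009, -0.012, 0.008], "delta_rot": [0.006, 0.0, 0.0]}, {"slide": [-0.009, -0.011, 0.008], "delta_rot": [0.006, 0.0, 0.0]}, {"slide": [-0.007, -0.012, 0.009], "delta_rot": [0.007, 0.0, 0.0]}, {"slide": [-0.008, -0.012, 0.009], "delta_rot": [0.006, 0.0, 0.0]}, {"slide": [-0.006, -0.012, 0.009], "delta_rot": [0.006, 0.0, 0.0]}, {"slide": [0.0, 0.0, 0.0], "delta_rot": [0.0, 0.0, 0.0]}, {"slide": [0.0, 0.0, 0.0], "delta_rot": [0.0, 0.0, 0.0]}]
```

Pushing with about 5 N (friction level). Continue.

Call:
step_arm(moves=[{"slide": [-0.011, -0.01, 0.006], "delta_rot": [0.011, 0, 0]}, {"slide": [-0.011, -0.011, 0.006], "delta_rot": [0.006, 0, 0]}, {"slide": [-0.01, -0.011, 0.008], "delta_rot": [0.007, 0, 0]}, {"slide": [-0.009, -0.012, 0.008], "delta_rot": [0.006, 0, 0]}, {"slide": [-0.009, -0.011, 0.008], "delta_rot": [0.006, 0, 0]}, {"slide": [-0.007, -0.012, 0.009], "delta_rot": [0.007, 0, 0]}, {"slide": [-0.008, -0.012, 0.009], "delta_rot": [0.006, 0, 0]}, {"slide": [-0.006, -0.012, 0.009], "delta_rot": [0.006, 0, 0]}, {"slide": [0, 0, 0], "delta_rot": [0, 0, 0]}, {"slide": [0, 0, 0], "delta_rot": [0, 0, 0]}])

```text
t: 14.0
eef_pos: [0.4988, 0.2233, 0.1064]
orientation: [[-0.001, -0.766, 0.642], [-1.0, 0.001, -0.0], [-0.0, -0.642, -0.766]]
ft_force: [-3.0, -2.4, -1.2]
grip_width: -0.0
grasp_force: 1.3
```

```bash
python3 - <<'E'
from h import *
cap('wrist','w3');cap('top','t3')
s=arm.get_state(); print(np.round(s['joints'],3),s['moment'],json.load(open('cmd.json'))[0])
a=cv2.imread('pics/w3.png');b=cv2.imread('pics/t3.png')[140:240,210:390]
b=cv2.resize(b,None,fx=2.2,fy=2.2)
o=np.zeros((580,640,3),np.uint8);o[:360]=cv2.resize(a,(640,400))[:360];o[360:,:396]=b;cv2.imwrite('pics/c3.png',o)
L=lambda q,z,d:lev(A,YA,q,.081,d,z)
plan([(L(q,.106,.02),of(40),1) for q in np.linspace(.08,-.08,8)]+[(L(-.08,.106,.02),of(40),2)],'cmd')
E
```

```text
[-0.58   0.907 -0.357  2.472  2.278  1.041  0.045] [-0.22457184  1.25669824 -0.18719201] [0.4984791401942524, 0.22237061902952798, 0.10608071814150688]
t 14.1 p [0.4987 0.2233 0.1065] F [-1.7 -1.6 -1.5] w -0.0
[{"slide": [-0.002, -0.005, 0.004], "delta_rot": [0.0, 0.0, 0.0]}, {"slide": [-0.003, -0.005, 0.005], "delta_rot": [0.0, 0.0, 0.0]}, {"slide": [-0.002, -0.006, 0.005], "delta_rot": [0.0, 0.0, 0.0]}, {"slide": [-0.002, -0.006, 0.004], "delta_rot": [0.0, 0.0, 0.0]}, {"slide": [-0.002, -0.005, 0.005], "delta_rot": [0.0, 0.0, 0.0]}, {"slide": [-0.002, -0.006, 0.005], "delta_rot": [0.0, 0.0, 0.0]}, {"slide": [-0.002, -0.006, 0.005], "delta_rot": [0.0, 0.0, 0.0]}, {"slide": [-0.002, -0.005, 0.004], "delta_rot": [0.0, 0.0, 0.0]}, {"slide": [0.0, 0.0, 0.0], "delta_rot": [0.0, 0.0, 0.0]}, {"slide": [0.0, 0.0, 0.0], "delta_rot": [0.0, 0.0, 0.0]}]
```

View pics/c3.png

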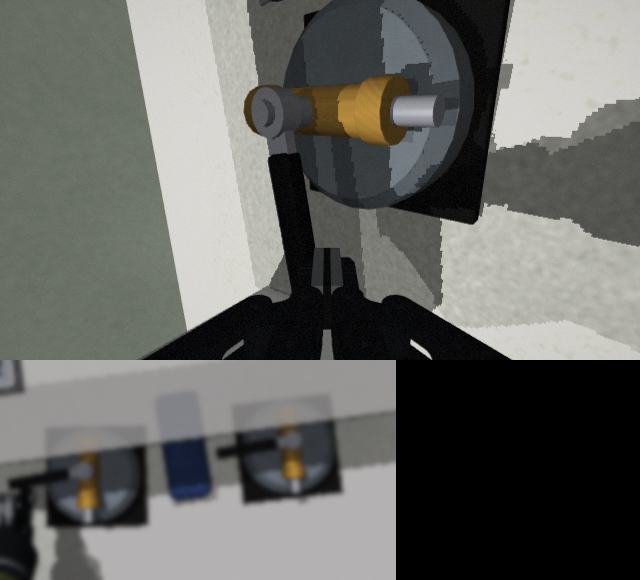

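Call:
step_arm(moves=[{"slide": [-0.002, -0.005, 0.004], "delta_rot": [0, 0, 0]}, {"slide": [-0.003, -0.005, 0.005], "delta_rot": [0, 0, 0]}, {"slide": [-0.002, -0.006, 0.005], "delta_rot": [0, 0, 0]}, {"slide": [-0.002, -0.006, 0.004], "delta_rot": [0, 0, 0]}, {"slide": [-0.002, -0.005, 0.005], "delta_rot": [0, 0, 0]}, {"slide": [-0.002, -0.006, 0.005], "delta_rot": [0, 0, 0]}, {"slide": [-0.002, -0.006, 0.005], "delta_rot": [0, 0, 0]}, {"slide": [0, 0, 0], "delta_rot": [0, 0, 0]}, {"slide": [0, 0, 0], "delta_rot": [0, 0, 0]}, {"slide": [0, 0, 0], "delta_rot": [0, 0, 0]}])

```text
t: 15.35
eef_pos: [0.5117, 0.2262, 0.1065]
orientation: [[-0.002, -0.766, 0.643], [-1.0, 0.001, -0.002], [0.001, -0.643, -0.766]]
ft_force: [-2.2, -1.3, -1.1]
grip_width: -0.0003
grasp_force: 1.2
```

Call:
step_arm(moves=[{"slide": [0, -0.0015, 0.0013], "delta_rot": [0, 0, 0]}, {"slide": [0, -0.0015, 0.0013], "delta_rot": [0, 0, 0]}, {"slide": [0, -0.0015, 0.0013], "delta_rot": [0, 0, 0]}, {"slide": [0, -0.0015, 0.0013], "delta_rot": [0, 0, 0]}, {"slide": [0, -0.0015, 0.0013], "delta_rot": [0, 0, 0]}, {"slide": [0, -0.0015, 0.0013], "delta_rot": [0, 0, 0]}, {"slide": [0, 0, 0], "delta_rot": [0, 0, 0]}, {"slide": [0, 0, 0], "delta_rot": [0, 0, 0]}, {"slide": [0, 0, 0], "delta_rot": [0, 0, 0]}, {"slide": [0, 0, 0], "delta_rot": [0, 0, 0]}])

```text
t: 16.6
eef_pos: [0.5144, 0.2264, 0.1063]
orientation: [[-0.001, -0.766, 0.642], [-1.0, 0.001, -0.001], [0.0, -0.642, -0.766]]
ft_force: [-3.0, 0.4, 0.8]
grip_width: -0.0004
grasp_force: 1.9
```

Call:
step_arm(moves=[{"slide": [0, -0.001, 0.0008], "delta_rot": [0, 0, 0]}, {"slide": [0, -0.001, 0.0008], "delta_rot": [0, 0, 0]}, {"slide": [0, -0.001, 0.0008], "delta_rot": [0, 0, 0]}, {"slide": [0, -0.001, 0.0008], "delta_rot": [0, 0, 0]}, {"slide": [0, -0.001, 0.0008], "delta_rot": [0, 0, 0]}, {"slide": [0, -0.001, 0.0008], "delta_rot": [0, 0, 0]}, {"slide": [0, -0.001, 0.0008], "delta_rot": [0, 0, 0]}, {"slide": [0, -0.001, 0.0008], "delta_rot": [0, 0, 0]}, {"slide": [0, -0.001, 0.0008], "delta_rot": [0, 0, 0]}, {"slide": [0, -0.001, 0.0008], "delta_rot": [0, 0, 0]}])

```text
t: 17.85
eef_pos: [0.5175, 0.2265, 0.1063]
orientation: [[-0.001, -0.767, 0.642], [-1.0, 0.001, -0.001], [0.0, -0.642, -0.767]]
ft_force: [-4.6, 1.6, 0.7]
grip_width: -0.0002
grasp_force: 2.4
```

Call:
step_arm(moves=[{"slide": [0, -0.001, 0.0008], "delta_rot": [0, 0, 0]}, {"slide": [0, -0.001, 0.0008], "delta_rot": [0, 0, 0]}, {"slide": [0, -0.001, 0.0008], "delta_rot": [0, 0, 0]}, {"slide": [0, -0.001, 0.0008], "delta_rot": [0, 0, 0]}, {"slide": [0, -0.001, 0.0008], "delta_rot": [0, 0, 0]}, {"slide": [0, -0.001, 0.0008], "delta_rot": [0, 0, 0]}, {"slide": [0, -0.001, 0.0008], "delta_rot": [0, 0, 0]}, {"slide": [0, 0, 0], "delta_rot": [0, 0, 0]}, {"slide": [0, 0, 0], "delta_rot": [0, 0, 0]}, {"slide": [0, 0, 0], "delta_rot": [0, 0, 0]}])

```text
t: 19.1
eef_pos: [0.5197, 0.2266, 0.1063]
orientation: [[-0.001, -0.767, 0.642], [-1.0, 0.001, -0.001], [0.0, -0.642, -0.767]]
ft_force: [-4.1, 2.2, -0.3]
grip_width: -0.0
grasp_force: 2.4
```

```bash
python3 - <<'E'
from h import *
cap('wrist','w4')
s=arm.get_state(); print(s['ft_force'],s['moment'],np.round(s['joints'],3))
E
```

```text
[-4.37796905  1.73336376  0.428947  ] [0.37832795 1.35264145 0.24766082] [-0.556  0.896 -0.336  2.416  2.283  0.984  0.101]
```

View pics/w4.png

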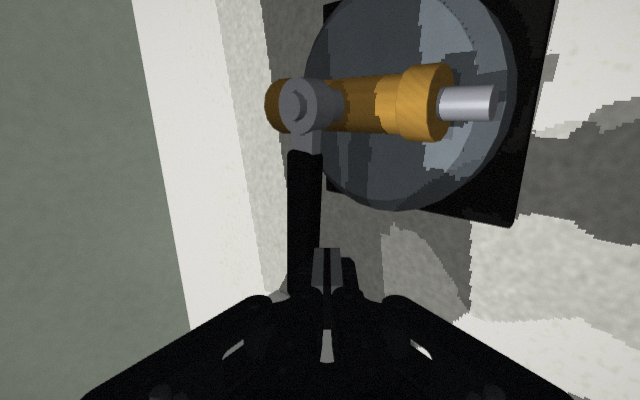

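```bash
python3 - <<'E'
from h import *
for u,v,z in [(297,103,.125),(304.5,160,.118),(302.5,245,.118),(288,245,.118),(318,245,.118),(490,103,.08),(450,103,.08),(327,252,.12),(330,191,.012),(515,225,.012)]:
    print(u,v,np.round(world('w4',u,v,z),4),np.round(world('w4',u,v),4))
E
```

```text
297 103 [0.5213 0.1441 0.125 ] [0.5232 0.1441 0.1232]
304.5 160 [0.5246 0.1691 0.118 ] [0.5238 0.1688 0.1188]
302.5 245 [0.5274 0.2134 0.118 ] [0.5263 0.2126 0.1191]
288 245 [0.5385 0.217  0.118 ] [0.5373 0.2162 0.1191]
318 245 [0.5167 0.21   0.118 ] [0.524  0.2154 0.1099]
490 103 [0.4592 0.144  0.08  ] [0.4579 0.1439 0.0855]
450 103 [0.4747 0.144  0.08  ] [0.4717 0.144  0.0889]
327 252 [0.5093 0.2104 0.12  ] [0.5147 0.2149 0.1135]
330 191 [0.5959 0.2214 0.012 ] [0.5944 0.2207 0.0139]
515 225 [0.4491 0.2153 0.012 ] [0.4502 0.219  0.0013]
```

Call:
step_arm(moves=[{"slide": [0, -0.001, 0.0008], "delta_rot": [0, 0, 0]}, {"slide": [0, -0.001, 0.0008], "delta_rot": [0, 0, 0]}, {"slide": [0, -0.001, 0.0008], "delta_rot": [0, 0, 0]}, {"slide": [0, -0.001, 0.0008], "delta_rot": [0, 0, 0]}, {"slide": [0, -0.001, 0.0008], "delta_rot": [0, 0, 0]}, {"slide": [0, -0.001, 0.0008], "delta_rot": [0, 0, 0]}, {"slide": [0, -0.001, 0.0008], "delta_rot": [0, 0, 0]}, {"slide": [0, -0.001, 0.0008], "delta_rot": [0, 0, 0]}, {"slide": [0, 0, 0], "delta_rot": [0, 0, 0]}, {"slide": [0, 0, 0], "delta_rot": [0, 0, 0]}])

```text
t: 20.4
eef_pos: [0.5223, 0.2266, 0.1064]
orientation: [[-0.001, -0.767, 0.642], [-1.0, 0.001, -0.001], [0.0, -0.642, -0.767]]
ft_force: [-4.9, 1.8, 0.7]
grip_width: 0.0002
grasp_force: 2.4
```

Call:
step_arm(moves=[{"slide": [0, -0.001, 0.0008], "delta_rot": [0, 0, 0]}, {"slide": [0, -0.001, 0.0008], "delta_rot": [0, 0, 0]}, {"slide": [0, -0.001, 0.0008], "delta_rot": [0, 0, 0]}, {"slide": [0, -0.001, 0.0008], "delta_rot": [0, 0, 0]}, {"slide": [0, -0.001, 0.0008], "delta_rot": [0, 0, 0]}, {"slide": [0, -0.001, 0.0008], "delta_rot": [0, 0, 0]}, {"slide": [0, -0.001, 0.0008], "delta_rot": [0, 0, 0]}, {"slide": [0, -0.001, 0.0008], "delta_rot": [0, 0, 0]}, {"slide": [0, 0, 0], "delta_rot": [0, 0, 0]}, {"slide": [0, 0, 0], "delta_rot": [0, 0, 0]}])

```text
t: 21.65
eef_pos: [0.5234, 0.2267, 0.1062]
orientation: [[0.001, -0.768, 0.64], [-1.0, -0.001, -0.0], [0.001, -0.64, -0.768]]
ft_force: [-9.7, 1.5, 3.9]
grip_width: 0.0
grasp_force: 4.6
```

```bash
python3 - <<'E'
from h import *
plan([([.487,.2267,.125],of(36),2),([.487,.15,.19],of(27),3),([.50,.02,.19],of(32,5),3),([.524,-.045,.155],of(40,10),2)])
E
```

```text
t 21.65 p [0.5234 0.2267 0.1062] F [-9.7  1.5  3.9] w 0.0
[{"slide": [0.0, 0.032, -0.076], "delta_rot": [-0.011, 0.0, 0.0]}, {"slide": [0.0, 0.034, -0.074], "delta_rot": [-0.01, 0.0, 0.0]}, {"slide": [0.102, -0.051, -0.07], "delta_rot": [-0.017, 0.0, 0.0]}, {"slide": [0.103, -0.047, -0.073], "delta_rot": [-0.016, 0.0, 0.0]}, {"slide": [0.102, -0.043, -0.075], "delta_rot": [-0.017, 0.0, 0.0]}, {"slide": [0.173, -0.015, 0.008], "delta_rot": [0.009, -0.005, -0.008]}, {"slide": [0.174, -0.011, 0.006], "delta_rot": [0.009, -0.004, -0.008]}, {"slide": [0.174, -0.006, 0.003], "delta_rot": [0.01, -0.005, -0.008]}, {"slide": [0.134, 0.006, 0.079], "delta_rot": [0.022, -0.008, -0.011]}, {"slide": [0.135, 0.016, 0.074], "delta_rot": [0.022, -0.008, -0.011]}]
```

Call:
step_arm(moves=[{"slide": [0, 0.032, -0.076], "delta_rot": [-0.011, 0, 0]}, {"slide": [0, 0.034, -0.074], "delta_rot": [-0.01, 0, 0]}, {"slide": [0.102, -0.051, -0.07], "delta_rot": [-0.017, 0, 0]}, {"slide": [0.103, -0.047, -0.073], "delta_rot": [-0.016, 0, 0]}, {"slide": [0.102, -0.043, -0.075], "delta_rot": [-0.017, 0, 0]}, {"slide": [0.173, -0.015, 0.008], "delta_rot": [0.009, -0.005, -0.008]}, {"slide": [0.174, -0.011, 0.006], "delta_rot": [0.009, -0.004, -0.008]}, {"slide": [0.174, -0.006, 0.003], "delta_rot": [0.01, -0.005, -0.008]}, {"slide": [0.134, 0.006, 0.079], "delta_rot": [0.022, -0.008, -0.011]}, {"slide": [0.135, 0.016, 0.074], "delta_rot": [0.022, -0.008, -0.011]}])

```text
t: 22.9
eef_pos: [0.5281, -0.0486, 0.1564]
orientation: [[0.169, -0.75, 0.64], [-0.986, -0.131, 0.106], [0.004, -0.649, -0.761]]
ft_force: [0.6, -0.1, -2.2]
grip_width: -0.0001
grasp_force: 0.0
```

```bash
python3 - <<'E'
from h import *
s=arm.get_state(); print(np.round(s['joints'],3),json.load(open('cmd.json'))[0])
cap('wrist','w5');cap('top','t5')
a=cv2.imread('pics/w5.png');b=cv2.imread('pics/t5.png')[140:240,210:390]
b=cv2.resize(b,None,fx=3,fy=2)
o=np.zeros((600,640,3),np.uint8);o[:400]=a;o[400:,:540]=b;cv2.imwrite('pics/c5.png',o)
E
```

```text
[ 0.462  0.816 -0.591  2.558  2.884  0.861  0.594] [0.5240032247990561, -0.04497218447319452, 0.15514042761657088]
```

View pics/c5.png

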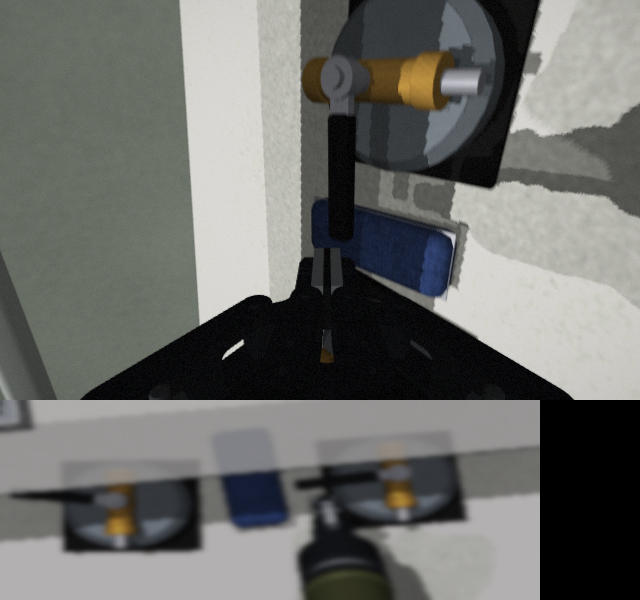

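```bash
python3 - <<'E'
from h import *
for u,v,z in [(338,75,.125),(342.5,120,.118),(341,225,.118),(329,225,.118),(355,225,.118),(480,82,.08),(341,238,.112)]:
    print(u,v,np.round(world('w5',u,v,z),4),np.round(world('w5',u,v),4))
T=np.array([.556+.0158,-.049+.0028,.088]); zt=of(40,10).as_matrix()[:,2]
plan([(T-.075*zt,of(40,10),3),(T-.075*zt,of(40,10),2),(T,of(40,10),5)],'cmd')
E
```

```text
338 75 [ 0.5642 -0.1411  0.125 ] [ 0.566  -0.141   0.1228]
342.5 120 [ 0.5617 -0.1167  0.118 ] [ 0.5616 -0.1167  0.1182]
341 225 [ 0.5497 -0.0496  0.118 ] [ 0.5491 -0.0502  0.1189]
329 225 [ 0.5596 -0.045   0.118 ] [ 0.5588 -0.0457  0.1191]
355 225 [ 0.539  -0.0546  0.118 ] [ 0.5879 -0.0038  0.0354]
480 82 [ 0.5023 -0.1479  0.08  ] [ 0.5009 -0.1479  0.0851]
341 238 [ 0.5518 -0.036   0.112 ] [ 0.5467 -0.0415  0.1197]
t 23.0 p [ 0.5248 -0.0582  0.1514] F [ 0.1  0.3 -0.1] w 0.0
[{"slide": [0.013, 0.01, 0.009], "delta_rot": [0.0, 0.0, 0.0]}, {"slide": [0.012, 0.009, 0.008], "delta_rot": [0.0, 0.0, 0.0]}, {"slide": [0.013, 0.01, 0.009], "delta_rot": [0.0, 0.0, 0.0]}, {"slide": [0.0, 0.0, 0.0], "delta_rot": [0.0, 0.0, 0.0]}, {"slide": [0.0, 0.0, 0.0], "delta_rot": [0.0, 0.0, 0.0]}, {"slide": [0.0, 0.0, 0.06], "delta_rot": [0.0, 0.0, 0.0]}, {"slide": [0.0, 0.0, 0.06], "delta_rot": [0.0, 0.0, 0.0]}, {"slide": [0.0, 0.0, 0.06], "delta_rot": [0.0, 0.0, 0.0]}, {"slide": [0.0, 0.0, 0.06], "delta_rot": [0.0, 0.0, 0.0]}, {"slide": [0.0, 0.0, 0.06], "delta_rot": [0.0, 0.0, 0.0]}]
```

```bash
python3 - <<'E'
from h import *
R=of(36,10); T=np.array([.570,-.0465,.089]); zt=R.as_matrix()[:,2]
plan([(T-.065*zt,R,3),(T-.065*zt,R,2),(T-.03*zt,R,3),(T-.03*zt,R,2)],'cmd')
E
```

```text
t 23.0 p [ 0.5248 -0.0582  0.1514] F [ 0.1  0.3 -0.1] w 0.0
[{"slide": [0.0, -0.005, -0.089], "delta_rot": [-0.007, 0.0, 0.0]}, {"slide": [0.0, -0.003, -0.089], "delta_rot": [-0.008, 0.0, 0.0]}, {"slide": [0.0, -0.001, -0.089], "delta_rot": [-0.007, 0.0, 0.0]}, {"slide": [0.0, 0.0, 0.0], "delta_rot": [0.0, 0.0, 0.0]}, {"slide": [0.0, 0.0, 0.0], "delta_rot": [0.0, 0.0, 0.0]}, {"slide": [0.0, 0.0, 0.047], "delta_rot": [0.0, 0.0, 0.0]}, {"slide": [0.0, 0.0, 0.046], "delta_rot": [0.0, 0.0, 0.0]}, {"slide": [0.0, 0.0, 0.047], "delta_rot": [0.0, 0.0, 0.0]}, {"slide": [0.0, 0.0, 0.0], "delta_rot": [0.0, 0.0, 0.0]}, {"slide": [0.0, 0.0, 0.0], "delta_rot": [0.0, 0.0, 0.0]}]
```

```bash
python3 - <<'E'
from h import *
json.dump([[.524,-.045,.155],of(40,10).as_matrix().tolist()],open('cmd.json','w'))
R=of(36,10); T=np.array([.570,-.0465,.089]); zt=R.as_matrix()[:,2]
plan([(T-.065*zt,R,3),(T-.065*zt,R,2),(T-.03*zt,R,3),(T-.03*zt,R,2)],'cmd')
E
```

```text
t 23.0 p [ 0.5248 -0.0582  0.1514] F [ 0.1  0.3 -0.1] w 0.0
[{"slide": [0.013, 0.005, 0.02], "delta_rot": [-0.007, 0.0, 0.0]}, {"slide": [0.012, 0.004, 0.019], "delta_rot": [-0.008, 0.0, 0.0]}, {"slide": [0.013, 0.003, 0.02], "delta_rot": [-0.007, 0.0, 0.0]}, {"slide": [0.0, 0.0, 0.0], "delta_rot": [0.0, 0.0, 0.0]}, {"slide": [0.0, 0.0, 0.0], "delta_rot": [0.0, 0.0, 0.0]}, {"slide": [0.0, 0.0, 0.047], "delta_rot": [0.0, 0.0, 0.0]}, {"slide": [0.0, 0.0, 0.046], "delta_rot": [0.0, 0.0, 0.0]}, {"slide": [0.0, 0.0, 0.047], "delta_rot": [0.0, 0.0, 0.0]}, {"slide": [0.0, 0.0, 0.0], "delta_rot": [0.0, 0.0, 0.0]}, {"slide": [0.0, 0.0, 0.0], "delta_rot": [0.0, 0.0, 0.0]}]
```

Call:
step_arm(moves=[{"slide": [0.013, 0.005, 0.02], "delta_rot": [-0.007, 0, 0]}, {"slide": [0.012, 0.004, 0.019], "delta_rot": [-0.008, 0, 0]}, {"slide": [0.013, 0.003, 0.02], "delta_rot": [-0.007, 0, 0]}, {"slide": [0, 0, 0], "delta_rot": [0, 0, 0]}, {"slide": [0, 0, 0], "delta_rot": [0, 0, 0]}, {"slide": [0, 0, 0.047], "delta_rot": [0, 0, 0]}, {"slide": [0, 0, 0.046], "delta_rot": [0, 0, 0]}, {"slide": [0, 0, 0.047], "delta_rot": [0, 0, 0]}, {"slide": [0, 0, 0], "delta_rot": [0, 0, 0]}, {"slide": [0, 0, 0], "delta_rot": [0, 0, 0]}], grip=0)

```text
t: 24.25
eef_pos: [0.5545, -0.0504, 0.1139]
orientation: [[0.171, -0.796, 0.58], [-0.985, -0.138, 0.101], [-0.001, -0.589, -0.808]]
ft_force: [0.1, -0.1, -1.3]
grip_width: 0.0427
grasp_force: 0.0
```

```bash
python3 - <<'E'
from h import *
s=arm.get_state(); print(np.round(s['joints'],3),json.load(open('cmd.json'))[0])
cap('wrist','w6')
E
```

```text
[ 0.426  0.87  -0.534  2.434  2.855  0.732  0.636] [0.5527067212674518, -0.04958478332578533, 0.11330245147139097]
```

View pics/w6.png

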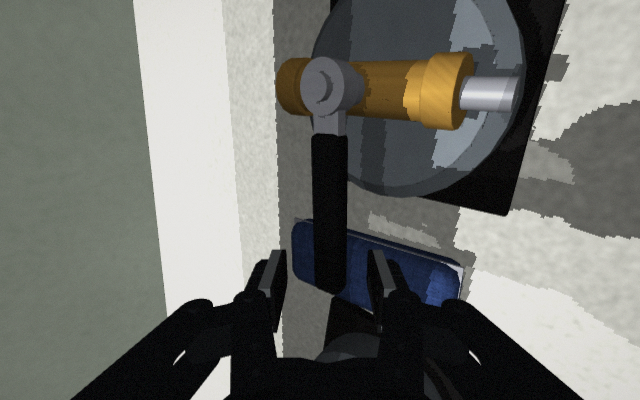

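```bash
python3 - <<'E'
from h import *
R=of(36,10); T=np.array([.570,-.0465,.089])
w=[(T,R,3),(T,R,1)]
print(lev(B,YB,.07,.088,-.015,0))
for i in range(1,7):
    f=i/6; w.append((lev(B,YB,.07+.27*f,.088,-.015+.007*f,.089),of(36,10+12*f),1))
plan(w,'cmd')
E
```

```text
[np.float64(0.5710030529303493), np.float64(-0.04623631143325796), 0]
t 24.3 p [ 0.5545 -0.0504  0.1141] F [-0.  -0.2 -0. ] w 0.043
[{"slide": [0.0, 0.0, 0.04], "delta_rot": [0.0, 0.0, 0.0]}, {"slide": [0.0, 0.0, 0.04], "delta_rot": [0.0, 0.0, 0.0]}, {"slide": [0.0, 0.0, 0.04], "delta_rot": [0.0, 0.0, 0.0]}, {"slide": [0.0, 0.0, 0.0], "delta_rot": [0.0, 0.0, 0.0]}, {"slide": [-0.003, 0.014, -0.01], "delta_rot": [0.0, -0.007, -0.009]}, {"slide": [-0.001, 0.016, -0.012], "delta_rot": [0.0, -0.006, -0.009]}, {"slide": [-0.001, 0.017, -0.012], "delta_rot": [0.0, -0.007, -0.009]}, {"slide": [-0.001, 0.017, -0.012], "delta_rot": [0.0, -0.006, -0.009]}, {"slide": [0.0, 0.016, -0.012], "delta_rot": [0.0, -0.007, -0.009]}, {"slide": [0.0, 0.017, -0.012], "delta_rot": [0.0, -0.006, -0.009]}]
```

Call:
step_arm(moves=[{"slide": [0, 0, 0.04], "delta_rot": [0, 0, 0]}, {"slide": [0, 0, 0.04], "delta_rot": [0, 0, 0]}, {"slide": [0, 0, 0.04], "delta_rot": [0, 0, 0]}, {"slide": [0, 0, 0], "delta_rot": [0, 0, 0]}, {"slide": [-0.003, 0.014, -0.01], "delta_rot": [0, -0.007, -0.009]}, {"slide": [-0.001, 0.016, -0.012], "delta_rot": [0, -0.006, -0.009]}, {"slide": [-0.001, 0.017, -0.012], "delta_rot": [0, -0.007, -0.009]}, {"slide": [-0.001, 0.017, -0.012], "delta_rot": [0, -0.006, -0.009]}, {"slide": [0, 0.016, -0.012], "delta_rot": [0, -0.007, -0.009]}, {"slide": [0, 0.017, -0.012], "delta_rot": [0, -0.006, -0.009]}])

```text
t: 25.55
eef_pos: [0.5441, -0.0532, 0.0907]
orientation: [[0.375, -0.747, 0.55], [-0.927, -0.303, 0.221], [0.002, -0.592, -0.806]]
ft_force: [3.8, 3.1, 1.3]
grip_width: 0.0429
grasp_force: 2.2
```

```bash
python3 - <<'E'
from h import *
s=arm.get_state(); print(np.round(s['joints'],3),json.load(open('cmd.json'))[0])
w=[]
for i in range(1,11):
    f=i/10; w.append((lev(B,YB,.34+.46*f,.088,-.008+.008*f,.089+.004*f),of(36-14*f,22+16*f),1))
plan(w,'cmd')
E
```

```text
[ 0.544  0.934 -0.543  2.403  3.077  0.64   0.761] [0.540964462031486, -0.0528677650974943, 0.0889267319641919]
t 25.55 p [ 0.5441 -0.0532  0.0907] F [3.8 3.1 1.3] w 0.043
[{"slide": [0.0, 0.015, -0.013], "delta_rot": [-0.008, -0.005, -0.007]}, {"slide": [0.001, 0.015, -0.012], "delta_rot": [-0.008, -0.005, -0.008]}, {"slide": [0.001, 0.015, -0.012], "delta_rot": [-0.008, -0.005, -0.007]}, {"slide": [0.002, 0.016, -0.012], "delta_rot": [-0.007, -0.005, -0.008]}, {"slide": [0.002, 0.015, -0.011], "delta_rot": [-0.008, -0.004, -0.007]}, {"slide": [0.003, 0.016, -0.011], "delta_rot": [-0.008, -0.004, -0.008]}, {"slide": [0.003, 0.017, -0.01], "delta_rot": [-0.008, -0.004, -0.008]}, {"slide": [0.004, 0.016, -0.01], "delta_rot": [-0.007, -0.004, -0.008]}, {"slide": [0.005, 0.016, -0.009], "delta_rot": [-0.008, -0.004, -0.008]}, {"slide": [0.004, 0.017, -0.009], "delta_rot": [-0.008, -0.003, -0.008]}]
```

Call:
step_arm(moves=[{"slide": [0, 0.015, -0.013], "delta_rot": [-0.008, -0.005, -0.007]}, {"slide": [0.001, 0.015, -0.012], "delta_rot": [-0.008, -0.005, -0.008]}, {"slide": [0.001, 0.015, -0.012], "delta_rot": [-0.008, -0.005, -0.007]}, {"slide": [0.002, 0.016, -0.012], "delta_rot": [-0.007, -0.005, -0.008]}, {"slide": [0.002, 0.015, -0.011], "delta_rot": [-0.008, -0.004, -0.007]}, {"slide": [0.003, 0.016, -0.011], "delta_rot": [-0.008, -0.004, -0.008]}, {"slide": [0.003, 0.017, -0.01], "delta_rot": [-0.008, -0.004, -0.008]}, {"slide": [0.004, 0.016, -0.01], "delta_rot": [-0.007, -0.004, -0.008]}, {"slide": [0.005, 0.016, -0.009], "delta_rot": [-0.008, -0.004, -0.008]}, {"slide": [0.004, 0.017, -0.009], "delta_rot": [-0.008, -0.003, -0.008]}])

```text
t: 26.8
eef_pos: [0.5032, -0.0797, 0.094]
orientation: [[0.617, -0.73, 0.294], [-0.787, -0.571, 0.234], [-0.002, -0.376, -0.927]]
ft_force: [0.4, 6.0, 0.9]
grip_width: 0.0429
grasp_force: 2.7
```

```bash
python3 - <<'E'
from h import *
s=arm.get_state(); print(np.round(s['joints'],3),json.load(open('cmd.json'))[0])
w=[]
for i in range(1,11):
    f=i/10; w.append((lev(B,YB,.80+.40*f,.088+.002*f,0+.008*f,.093+.005*f),of(22-10*f,38+12*f),1))
plan(w,'cmd')
E
```

```text
[ 0.53   0.806 -0.427  2.243  3.17   0.098  0.897] [0.5025079094892514, -0.08142298455365908, 0.09299460119923343]
t 26.8 p [ 0.5032 -0.0797  0.094 ] F [0.4 6.  0.9] w 0.043
[{"slide": [0.004, 0.015, -0.008], "delta_rot": [-0.006, -0.003, -0.007]}, {"slide": [0.004, 0.015, -0.008], "delta_rot": [-0.005, -0.002, -0.006]}, {"slide": [0.005, 0.015, -0.008], "delta_rot": [-0.006, -0.002, -0.006]}, {"slide": [0.005, 0.015, -0.007], "delta_rot": [-0.005, -0.002, -0.007]}, {"slide": [0.006, 0.015, -0.007], "delta_rot": [-0.006, -0.002, -0.006]}, {"slide": [0.006, 0.015, -0.007], "delta_rot": [-0.005, -0.002, -0.006]}, {"slide": [0.007, 0.015, -0.006], "delta_rot": [-0.006, -0.002, -0.007]}, {"slide": [0.007, 0.015, -0.006], "delta_rot": [-0.005, -0.002, -0.006]}, {"slide": [0.007, 0.015, -0.006], "delta_rot": [-0.006, -0.001, -0.007]}, {"slide": [0.008, 0.015, -0.005], "delta_rot": [-0.006, -0.002, -0.006]}]
```

```bash
cat >> h.py <<'E'
def os_(lean,az,spin): return of(lean,az)*Ro.from_euler('z',-spin,degrees=True)
E
python3 - <<'E'
from h import *
json.dump([[.5025,-.0814,.093],of(22,38).as_matrix().tolist()],open('cmd.json','w'))
w=[]
for i in range(1,11):
    f=i/10; w.append((lev(B,YB,.80+.35*f,.088+.002*f,0+.010*f,.093+.006*f),os_(22+5*f,38-23*f,45*f),1))
plan(w,'cmd')
E
```

```text
t 26.8 p [ 0.5032 -0.0797  0.094 ] F [0.4 6.  0.9] w 0.043
[{"slide": [0.004, 0.014, -0.008], "delta_rot": [0.003, 0.005, -0.013]}, {"slide": [0.004, 0.014, -0.008], "delta_rot": [0.002, 0.005, -0.013]}, {"slide": [0.004, 0.014, -0.009], "delta_rot": [0.002, 0.006, -0.014]}, {"slide": [0.004, 0.014, -0.008], "delta_rot": [0.001, 0.005, -0.013]}, {"slide": [0.005, 0.013, -0.008], "delta_rot": [0.001, 0.006, -0.013]}, {"slide": [0.005, 0.014, -0.007], "delta_rot": [0.0, 0.006, -0.014]}, {"slide": [0.005, 0.014, -0.008], "delta_rot": [0.0, 0.006, -0.013]}, {"slide": [0.005, 0.015, -0.007], "delta_rot": [-0.001, 0.006, -0.014]}, {"slide": [0.005, 0.014, -0.007], "delta_rot": [-0.002, 0.007, -0.013]}, {"slide": [0.006, 0.014, -0.006], "delta_rot": [-0.001, 0.006, -0.014]}]
```

Call:
step_arm(moves=[{"slide": [0.004, 0.014, -0.008], "delta_rot": [0.003, 0.005, -0.013]}, {"slide": [0.004, 0.014, -0.008], "delta_rot": [0.002, 0.005, -0.013]}, {"slide": [0.004, 0.014, -0.009], "delta_rot": [0.002, 0.006, -0.014]}, {"slide": [0.004, 0.014, -0.008], "delta_rot": [0.001, 0.005, -0.013]}, {"slide": [0.005, 0.013, -0.008], "delta_rot": [0.001, 0.006, -0.013]}, {"slide": [0.005, 0.014, -0.007], "delta_rot": [0, 0.006, -0.014]}, {"slide": [0.005, 0.014, -0.008], "delta_rot": [0, 0.006, -0.013]}, {"slide": [0.005, 0.015, -0.007], "delta_rot": [-0.001, 0.006, -0.014]}, {"slide": [0.005, 0.014, -0.007], "delta_rot": [-0.002, 0.007, -0.013]}, {"slide": [0.006, 0.014, -0.006], "delta_rot": [-0.001, 0.006, -0.014]}])

```text
t: 28.05
eef_pos: [0.4853, -0.1177, 0.1]
orientation: [[0.79, -0.425, 0.443], [-0.52, -0.846, 0.117], [0.325, -0.323, -0.889]]
ft_force: [4.0, 3.7, -0.4]
grip_width: 0.043
grasp_force: 2.0
```

```bash
python3 - <<'E'
from h import *
s=arm.get_state(); print(np.round(s['joints'],3),json.load(open('cmd.json'))[0])
cap('wrist','w7')
w=[]
for i in range(1,9):
    f=i/8; w.append((lev(B,YB,1.15+.15*f,.090,.010+.003*f,.099),os_(27,15-8*f,45+18*f),1))
w.append((*w[-1][:2],2))
plan(w,'cmd')
E
```

```text
[ 0.455  0.799 -0.235  2.434  3.328  0.488  1.188] [0.4832484770402553, -0.11742373542786137, 0.0990480346020435]
t 28.1 p [ 0.4848 -0.1179  0.0999] F [3.7 2.3 0.2] w 0.043
[{"slide": [0.003, 0.008, -0.002], "delta_rot": [-0.002, 0.001, -0.007]}, {"slide": [0.003, 0.008, -0.001], "delta_rot": [-0.002, 0.002, -0.008]}, {"slide": [0.003, 0.007, -0.002], "delta_rot": [-0.002, 0.002, -0.007]}, {"slide": [0.002, 0.008, -0.001], "delta_rot": [-0.002, 0.001, -0.008]}, {"slide": [0.003, 0.008, -0.001], "delta_rot": [-0.002, 0.002, -0.008]}, {"slide": [0.003, 0.007, -0.001], "delta_rot": [-0.002, 0.001, -0.007]}, {"slide": [0.003, 0.008, -0.001], "delta_rot": [-0.002, 0.001, -0.008]}, {"slide": [0.003, 0.008, -0.001], "delta_rot": [-0.003, 0.002, -0.007]}, {"slide": [0.0, 0.0, 0.0], "delta_rot": [0.0, 0.0, 0.0]}, {"slide": [0.0, 0.0, 0.0], "delta_rot": [0.0, 0.0, 0.0]}]
```

View pics/w7.png

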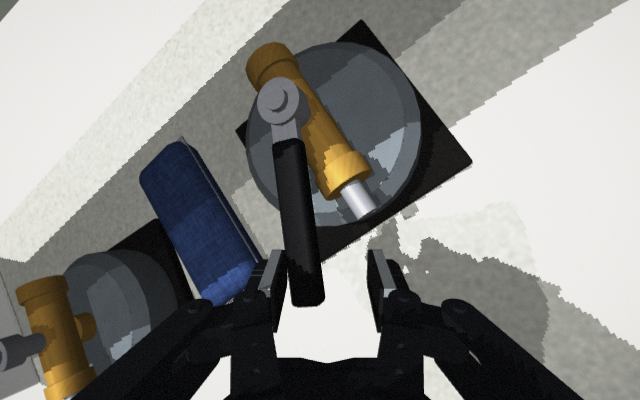

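```bash
python3 - <<'E'
from h import *
P=[world('w7',u,v,z) for u,v,z in [(279,101,.125),(289,150,.118),(305,270,.118),(269,65,.08),(355,195,.08),(376,213,.08)]]
for p in P: print(np.round(p,4))
d=P[2]-P[1]; n=P[4]-P[3]; print('lever az',np.arctan2(d[1],d[0]),'noz az',np.arctan2(n[1],n[0]))
E
```

```text
[ 0.5657 -0.1407  0.125 ]
[ 0.5444 -0.1323  0.118 ]
[ 0.4871 -0.1135  0.118 ]
[ 0.6185 -0.1321  0.08  ]
[ 0.5141 -0.1451  0.08  ]
[ 0.4989 -0.1515  0.08  ]
lever az 2.824572184828775 noz az -3.0178716555025344
```

Call:
step_arm(moves=[{"slide": [0.003, 0.008, -0.002], "delta_rot": [-0.002, 0.001, -0.007]}, {"slide": [0.003, 0.008, -0.001], "delta_rot": [-0.002, 0.002, -0.008]}, {"slide": [0.003, 0.007, -0.002], "delta_rot": [-0.002, 0.002, -0.007]}, {"slide": [0.002, 0.008, -0.001], "delta_rot": [-0.002, 0.001, -0.008]}, {"slide": [0.003, 0.008, -0.001], "delta_rot": [-0.002, 0.002, -0.008]}, {"slide": [0.003, 0.007, -0.001], "delta_rot": [-0.002, 0.001, -0.007]}, {"slide": [0.003, 0.008, -0.001], "delta_rot": [-0.002, 0.001, -0.008]}, {"slide": [0.003, 0.008, -0.001], "delta_rot": [-0.003, 0.002, -0.007]}, {"slide": [0, 0, 0], "delta_rot": [0, 0, 0]}, {"slide": [0, 0, 0], "delta_rot": [0, 0, 0]}])

```text
t: 29.35
eef_pos: [0.4825, -0.1348, 0.0996]
orientation: [[0.84, -0.299, 0.452], [-0.359, -0.932, 0.052], [0.406, -0.206, -0.89]]
ft_force: [0.4, 2.8, 3.1]
grip_width: 0.043
grasp_force: 2.1
```

```bash
python3 - <<'E'
from h import *
R=os_(27,7,63)
w=[(lev(B,YB,1.30+.10*i/8,.090,.013,.099),R,1) for i in range(1,9)]; w.append((*w[-1][:2],2))
plan(w,'cmd')
for q0 in (1.4,1.5,1.6):
    d=np.array(lev(B,YB,q0+.02,.09,.013,.099))-lev(B,YB,q0,.09,.013,.099); print(q0,np.round(R.inv().apply(d/np.linalg.norm(d)*.0004)/.25,5))
E
```

```text
t 29.35 p [ 0.4825 -0.1348  0.0996] F [0.4 2.8 3.1] w 0.043
[{"slide": [0.001, 0.004, 0.0], "delta_rot": [0.0, 0.0, 0.0]}, {"slide": [0.002, 0.004, 0.0], "delta_rot": [0.0, 0.0, 0.0]}, {"slide": [0.001, 0.005, 0.0], "delta_rot": [0.0, 0.0, 0.0]}, {"slide": [0.002, 0.004, -0.001], "delta_rot": [0.0, 0.0, 0.0]}, {"slide": [0.002, 0.004, 0.0], "delta_rot": [0.0, 0.0, 0.0]}, {"slide": [0.002, 0.004, 0.0], "delta_rot": [0.0, 0.0, 0.0]}, {"slide": [0.002, 0.004, 0.0], "delta_rot": [0.0, 0.0, 0.0]}, {"slide": [0.001, 0.004, 0.0], "delta_rot": [0.0, 0.0, 0.0]}, {"slide": [0.0, 0.0, 0.0], "delta_rot": [0.0, 0.0, 0.0]}, {"slide": [0.0, 0.0, 0.0], "delta_rot": [0.0, 0.0, 0.0]}]
1.4 [ 6.90e-04  1.44e-03 -2.00e-05]
1.5 [8.10e-04 1.38e-03 5.00e-05]
1.6 [0.00093 0.0013  0.00012]
```

Call:
step_arm(moves=[{"slide": [0.001, 0.004, 0], "delta_rot": [0, 0, 0]}, {"slide": [0.002, 0.004, 0], "delta_rot": [0, 0, 0]}, {"slide": [0.001, 0.005, 0], "delta_rot": [0, 0, 0]}, {"slide": [0.002, 0.004, 0], "delta_rot": [0, 0, 0]}, {"slide": [0.002, 0.004, 0], "delta_rot": [0, 0, 0]}, {"slide": [0.002, 0.004, 0], "delta_rot": [0, 0, 0]}, {"slide": [0.002, 0.004, 0], "delta_rot": [0, 0, 0]}, {"slide": [0.001, 0.004, 0], "delta_rot": [0, 0, 0]}, {"slide": [0, 0, 0], "delta_rot": [0, 0, 0]}, {"slide": [0, 0, 0], "delta_rot": [0, 0, 0]}])

```text
t: 30.6
eef_pos: [0.4816, -0.1434, 0.0988]
orientation: [[0.841, -0.299, 0.45], [-0.359, -0.932, 0.052], [0.404, -0.206, -0.891]]
ft_force: [-1.2, 3.5, 3.0]
grip_width: 0.0428
grasp_force: 2.3
```

Call:
step_arm(moves=[{"slide": [0.0008, 0.0014, 0], "delta_rot": [0, 0, 0]}, {"slide": [0.0008, 0.0014, 0], "delta_rot": [0, 0, 0]}, {"slide": [0.0008, 0.0014, 0], "delta_rot": [0, 0, 0]}, {"slide": [0.0008, 0.0014, 0], "delta_rot": [0, 0, 0]}, {"slide": [0.0008, 0.0014, 0], "delta_rot": [0, 0, 0]}, {"slide": [0.0008, 0.0014, 0], "delta_rot": [0, 0, 0]}, {"slide": [0.0008, 0.0014, 0], "delta_rot": [0, 0, 0]}, {"slide": [0.0008, 0.0014, 0], "delta_rot": [0, 0, 0]}, {"slide": [0, 0, 0], "delta_rot": [0, 0, 0]}, {"slide": [0, 0, 0], "delta_rot": [0, 0, 0]}])

```text
t: 31.85
eef_pos: [0.4815, -0.145, 0.0988]
orientation: [[0.843, -0.297, 0.449], [-0.357, -0.932, 0.055], [0.402, -0.207, -0.892]]
ft_force: [-2.9, 7.2, 2.7]
grip_width: 0.0429
grasp_force: 3.7
```

Call:
step_arm(moves=[{"slide": [0.0008, 0.0014, 0], "delta_rot": [0, 0, 0]}, {"slide": [0.0008, 0.0014, 0], "delta_rot": [0, 0, 0]}, {"slide": [0.0008, 0.0014, 0], "delta_rot": [0, 0, 0]}, {"slide": [0.0008, 0.0014, 0], "delta_rot": [0, 0, 0]}, {"slide": [0, 0, 0], "delta_rot": [0, 0, 0]}, {"slide": [0, 0, 0], "delta_rot": [0, 0, 0]}, {"slide": [0, 0, 0], "delta_rot": [0, 0, 0]}, {"slide": [0, 0, 0], "delta_rot": [0, 0, 0]}, {"slide": [0, 0, 0], "delta_rot": [0, 0, 0]}, {"slide": [0, 0, 0], "delta_rot": [0, 0, 0]}])

```text
t: 33.1
eef_pos: [0.4815, -0.1452, 0.0987]
orientation: [[0.844, -0.294, 0.448], [-0.356, -0.933, 0.058], [0.401, -0.208, -0.892]]
ft_force: [-3.1, 9.0, 2.9]
grip_width: 0.0427
grasp_force: 4.9
```

```bash
python3 - <<'E'
from h import *
cap('top','t8')
D=np.load('pics/t8.npz');E0=np.load('pics/t0.npz')
# registration of the two canister feet/case against start
g=lambda k:cv2.cvtColor(k,cv2.COLOR_RGB2GRAY).astype(np.float32)
a,b=g(E0['im']),g(D['im'])
for n,(u,v,w,h) in dict(A=(260,200,20,17),case=(280,180,25,26),Bright=(345,165,22,20),Aleft=(262,175,18,22)).items():
    print(n,cv2.phaseCorrelate(a[v:v+h,u:u+w].copy(),b[v:v+h,u:u+w].copy()))
E
```

```text
A ((-0.02804345132494035, -0.06467975104395407), 0.9979704744286008)
case ((0.4871479347254226, 0.40069886947645905), 1.0745153163980554)
Bright ((0.058581737516298915, -0.08439636817445084), 1.030177257458369)
Aleft ((-0.004986793009125634, 0.07790728925650647), 1.0008873211012945)
```

Call:
step_arm(moves=[{"slide": [-0.006, -0.012, 0], "delta_rot": [0, 0, 0]}, {"slide": [-0.006, -0.012, 0], "delta_rot": [0, 0, 0]}, {"slide": [-0.006, -0.012, 0], "delta_rot": [0, 0, 0]}, {"slide": [0, 0, 0], "delta_rot": [0, 0, 0]}, {"slide": [0.016, -0.008, -0.036], "delta_rot": [0, 0, 0]}, {"slide": [0.024, -0.012, -0.054], "delta_rot": [0, 0, 0]}, {"slide": [0.024, -0.012, -0.054], "delta_rot": [0, 0, 0]}, {"slide": [0.024, -0.012, -0.054], "delta_rot": [0, 0, 0]}, {"slide": [0.024, -0.012, -0.054], "delta_rot": [0, 0, 0]}, {"slide": [0.024, -0.012, -0.054], "delta_rot": [0, 0, 0]}])

```text
t: 34.4
eef_pos: [0.4817, -0.139, 0.1862]
orientation: [[0.84, -0.299, 0.454], [-0.359, -0.932, 0.051], [0.408, -0.206, -0.89]]
ft_force: [0.3, 0.1, -0.2]
grip_width: 0.0433
grasp_force: 0.0
```

```bash
python3 - <<'E'
from h import *
s=arm.get_state(); print(s['t'],s['eef_pos'],s['ft_force'],np.round(s['joints'],2))
E
```

```text
34.4 [ 0.48166583 -0.13901914  0.18618746] [ 0.28517809  0.08903918 -0.15054856] [ 0.46  0.57 -0.22  2.39  3.4   0.25  1.25]
```

Call:
step_arm(moves=[{"slide": [0.012, -0.006, -0.027], "delta_rot": [0, 0, 0]}, {"slide": [0.012, -0.006, -0.027], "delta_rot": [0, 0, 0]}, {"slide": [0, 0, 0], "delta_rot": [0, 0, 0]}, {"slide": [0, 0, 0], "delta_rot": [0, 0, 0]}, {"slide": [0, 0, 0], "delta_rot": [0, 0, 0]}, {"slide": [0, 0, 0], "delta_rot": [0, 0, 0]}, {"slide": [0, 0, 0], "delta_rot": [0, 0, 0]}, {"slide": [0, 0, 0], "delta_rot": [0, 0, 0]}, {"slide": [0, 0, 0], "delta_rot": [0, 0, 0]}, {"slide": [0, 0, 0], "delta_rot": [0, 0, 0]}])

```text
t: 35.65
eef_pos: [0.4816, -0.1387, 0.2]
orientation: [[0.84, -0.298, 0.453], [-0.359, -0.932, 0.052], [0.407, -0.206, -0.89]]
ft_force: [1.0, 0.6, 0.5]
grip_width: 0.0428
grasp_force: 0.0
```

```bash
python3 - <<'E'
from h import *
cap('wrist','w9');D=np.load('pics/w9.npz');fl=200/np.tan(np.radians(D['fovy'])/2)
v,u=np.mgrid[:400,:640];d=D['d'];r=np.stack([(u-D['cx'])/fl*d,(v-D['cy'])/fl*d,d],-1)
W=r@D['rotation'].T+D['eye']
for n,S,Y in(('A',A,YA),('B',B,YB)):
    rr=np.hypot(W[...,0]-S[0],W[...,1]-S[1]); dark=D['im'].max(-1)<60
    m=(abs(W[...,2]-.1185)<.004)&(rr>.03)&(rr<.11)&dark&(d>0)
    P=W[m][:,:2]
    if len(P)<50: print(n,len(P));continue
    c=P.mean(0);e=np.linalg.svd(P-c,full_matrices=False)[2][0]; e*=np.sign(e@(c-S)); a=np.arctan2(e[1],e[0])%(2*np.pi)
    print(n,len(P),c,'q',a-np.pi/2-Y)
E
```

```text
A 599 [0.53285518 0.19846445] q -0.13619327712581705
B 1784 [ 0.50361132 -0.13862568] q 1.4582402447898672
```

Both levers measure as turned to their stops (A about -0.14, B about 1.46), so I am handing in.

```bash
python3 -c "
from station import arm
print(arm.hand_in())"
```

```text
the job is handed in; nothing more can be done
None
```

The changeover is done and handed in, with no verdict returned: the open tap is shut on its stop (about -0.14 rad), then the other opened on its stop (about 1.46 rad). Both stops were felt at about 10 N, and the top-camera comparison showed no canister shift. I viewed 11 pictures, one over the limit of 10.

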